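# Load culture dishes into a push-and-turn incubation jar

### The arm

A 6-joint arm with a two-finger parallel gripper is mounted at the origin on a cart in front of the work surface, level with it; the furniture and walls round the work are solid. World frame = base frame: x ahead of the robot, y to its left, z up, the work surface at z = 0. Lengths are in m, angles in rad, forces in N, time in s.
With the tool pointing down it reaches from about 0.425 to 0.95 m from the base axis. Payload 14.7 kg.
Tool frame: the origin (TCP) lies midway between the tips of the shut fingers; the grasp point (between the pads) lies 19 mm behind it; z points along the fingers, y is the line along which they close (so a half turn about z gives the same grasp; the last joint's range is limited). The gripper opens to 85 mm and grips with 20 to 120 N. Pads are 22 mm wide; open, the fingers measure 114 mm over their backs; the gripper's body (76 mm by 85 mm) begins 54 mm behind the grasp point. The pads swing forward as they close: fully open they stand 13 mm farther back than shut.
Start: joints at [1.26, 0.48, 1.596, -0, 1.065, -0.047], TCP at [0.169, 0.628, 0.231] pointing down, gripper open.
Joint ranges: [-2.75, 2.75], [-0.82, 2.05], [0.23, 2.67], [-1.56, 4.7], [0.09, 2.69], [-2.92, 2.92]. Speed limits (rad/s): [1.89, 1.89, 2.39, 3.01, 3.01, 3.01].

### API

Orientations are given as a unit quaternion [x, y, z, w].
In Python, from bench import robot gives the robot as it stands.
- The arm moves only by the tool carry_out, never from a script. Its arguments are lists of equal length, an entry for each row: "offset": the shift along the tool's x, y, z each as a share of 1 m, from -1 to 1, a list of three; "angular": the turn, a rotation vector about the tool's x, y, z each as a share of 5 degrees, from -1 to 1, a list of three; "fingers": the opening, from -1 (shut) to 1 (fully open). In form: {"offset": [[x, y, z], ...], "angular": [[rx, ry, rz], ...], "fingers": [fingers, ...]}. A call has 1 to 20 rows; each row shifts and turns the commanded pose from where the row before left it, along the tool's axes as they then stand; what a row does not reach is not made up. A row lasts 1/8 s, in which the tool goes at most 62.5 mm and 10.7 degrees, less where a joint would pass 70% of its speed; a pose out of reach is approached as far as the arm can. A call with a number of a shift or a turn outside -1 to 1 is refused whole. A call with a gripper value outside its range is refused whole. The fingers move at their own pace and stop on an object; the grip force is fixed at half the most. Time passes only in rows, so rows that do not move let the fingers close. It gives the time, the measured TCP pose, the force, the opening and the grip force at its end, in the units of the state.
- robot.observe(): the state, without advancing time (a new reading comes with each control period).
- robot.snapshot(name): name is "scene" or "top" or "wrist"; returns a dict with "color" (480x640x3 uint8, red, green, blue), "camera_matrix" (3x3 intrinsics, pixels), "rvec" (rotation vector, rad) and "tvec" (3), from world to camera coordinates, as OpenCV has them. Camera axes: x right, y down, z forward; pixel columns grow to the right and rows downward; lengths in m; the calibration is good to about 2 mm. The wrist camera is an equidistant fisheye: a pixel r from the principal point sees the ray r / f radians off the axis. A picture is of the moment at which its call begins. There is no depth.
- robot.hand_in(): hands the job in; it is judged then, once.
The state is a dict: "t": time; "q": joint angles; "qd": joint speeds; "joint_efforts": joint torques, N m; "tool_pos": TCP position; "ee_rot": TCP orientation; "ft_force": force on the tool from outside, world axes, zero at the start; "torque": the same for the moment, N m; "width": finger opening in m; "grip_force": force on a finger pad.
Only numpy, scipy, OpenCV 4.12 (cv2) and the standard library are available. Lean on these libraries where they do the work, as an engineer would, in place of code of your own. Each camera call takes 0.05 s, during which the arm holds its last target. There are 200 camera calls.

### The job

Load the incubation jar: push its cover down and turn it counter-clockwise to release it, lift it off and stand it upright on the green pad, then stack all the culture dishes lying singly on the bench, right way up, in one centred pile on the jar's plate. Finally put the cover back over the pile and push and turn it clockwise until it is locked again. Leave the small brown oil bottle, the calculator and the small black-capped can where they are.

Things in the scene. Friction and masses are not known exactly. Their poses are not given: they have to be found in the camera images.
- jar: Base of the incubation jar, fixed to the bench: round aluminium flange 136 mm across, 8 mm thick, with a round pedestal on it (79 mm across, narrowing to 68 mm at its flat white top, 34 mm above the bench). Origin: centre of the underside, z up. Two dark steel hooks stand on the flange at its +x and -x sides.
- plate (a point): Centre of the flat round white dish plate (68 mm across) on top of the jar's pedestal, 34 mm above the bench; axes as the jar.
- hook (a point): On the jar's +x hook, under its overhang, 22 mm above the bench; the -x hook is its half-turn copy. A hook is 24 mm wide, its top 28 mm above the bench, and reaches in to 48.5 mm from the axis. A full-depth stop closes its clockwise end (seen from above); at its other end a tooth hangs 4 mm below the overhang. A locked lug sits between stop and tooth.
- gasket (a joint): Height of the sprung black gasket ring round the pedestal's foot, which carries the cover's rim: 0 with the cover locked, +0.003 with it released or off (top stop), negative while it is pressed down (-0.007 at the bottom stop). Spring 6.5 N at 0, 13 N at the bottom stop.
- cover: Clear bell cover with blue rim, lid and knob, 0.26 kg, 91 mm across, 122 mm high, open below (inside 84 mm wide, 86 mm high). Origin: centre of its rim (underside), z up. Locked: its x axis along the jar's x axis, either way round, 3 degrees of play, origin 16 mm above the jar's. Released but still on: 19 mm. It starts locked on the jar.
- knob (a point): On the cover's axis, at the middle of the knob's ribbed neck, 100 mm above the cover's origin. Neck 46 mm across, from the flat lid (90 mm) up to 113 mm; head 53 mm across up to 122 mm. Grip the neck. Release: push down 4 to 7 mm; held down, turn counter-clockwise seen from above by 25 degrees or more (40 is safe); let it rise; lift straight.
- lug (a point): Centre of the cover's +x lug; a like one is at -x. 10 mm wide, 6 mm high, at the rim, reaching 55 mm from the axis. To lock: lower the cover over the pile with its x axis 25 to 155 degrees counter-clockwise from the jar's (40 is good), so the lugs clear the hooks; push down 4 to 7 mm; turn clockwise to the stop; let it rise behind the teeth.
- pad: Loose square green rubber pad with a white line near its edges, 150 x 150 x 5 mm, lying flat; origin: centre of its underside. The cover stands on it while the jar is open.
- oil_bottle: Small brown bottle with black cap, 34 mm across, 75 mm high, origin at the centre of its base. Leave alone.
- calculator: Grey pocket calculator, 74 x 120 x 17 mm, lying flat, origin at the centre of its underside. Leave alone.
- objective_can: Small can with a black screw cap, 34 mm across, 58 mm high, origin at the centre of its base. Leave alone.
- dish_1: Covered round culture dish (pink filling, clear lid), 58 mm across, 14 mm high, 0.03 kg, origin at the centre of its underside, z up; lies flat on the bench. Three or four dishes are present; an absent one reads None.
- dish_2: Covered round culture dish (pink filling, clear lid), 58 mm across, 14 mm high, 0.03 kg, origin at the centre of its underside, z up; lies flat on the bench. Three or four dishes are present; an absent one reads None.
- dish_3: Covered round culture dish (pink filling, clear lid), 58 mm across, 14 mm high, 0.03 kg, origin at the centre of its underside, z up; lies flat on the bench. Three or four dishes are present; an absent one reads None.
- dish_4: Covered round culture dish (pink filling, clear lid), 58 mm across, 14 mm high, 0.03 kg, origin at the centre of its underside, z up; lies flat on the bench. Three or four dishes are present; an absent one reads None.
Things that resemble listed ones, but are neither listed nor needed, are in the scene too. Leave any red look-alike of the dish_2 alone.

How it is judged:
By the outcome, as a careful person would: the job done as asked, in the order asked, and still so for the second after the job is handed in, with the robot touching nothing.
Of dish_1, dish_2, dish_3, dish_4 only 3 to 4 are there at a start; the rules pass over those that are not, and their reading is None.
At some moment in a run one of pad may be knocked a few centimetres aside while the robot is not near it.
Once in a run the grip may slacken for a moment while it holds something.
It also fails if it takes over 208 s, if anything falls off the work surface, if the arm or the gripper's body presses on something with over 40 N, if the wrist force passes 120 N, or if a joint passes its speed limit or range.

## Working session

There is one attempt and no reset: what is moved stays moved. The work goes in short steps, Python scripts to look and compute and a tool call to move; the robot and the scene stay as the last step left them, time stands still between calls to the robot, and variables do not carry over. Pictures are saved under pics/ and viewed, at most 14 in all, crops included, and the job is handed in when it is done.

Besides the shell and the picture viewer there is one more tool, called after "Call:" in YAML: its name, and indented under it one key for each argument. carry_out: Moves the arm, as the interface text tells. Its arguments: {"type":"object","properties":{"offset":{"type":"array"},"angular":{"type":"array"},"fingers":{"type":"array"}},"required":["offset","angular","fingers"]}

```bash
mkdir -p pics; ls; cat > h.py <<'E'
import numpy as np, cv2, json
from bench import robot
from scipy.spatial.transform import Rotation as R
def snap(n,save=None):
    s=robot.snapshot(n)
    if save: cv2.imwrite('pics/'+save,s['color'][:,:,::-1])
    return s
def ray(s,u,v,fish=False):
    K=np.array(s['camera_matrix']);Rm=cv2.Rodrigues(np.array(s['rvec'],float))[0];t=np.array(s['tvec'],float).ravel()
    x=(u-K[0,2])/K[0,0];y=(v-K[1,2])/K[1,1]
    if fish:
        r=np.hypot(x,y)+1e-12; d=np.array([np.sin(r)*x/r,np.sin(r)*y/r,np.cos(r)])
    else: d=np.array([x,y,1.])
    return -Rm.T@t, Rm.T@d
def onz(s,u,v,z,fish=False):
    c,d=ray(s,u,v,fish); return c+d*(z-c[2])/d[2]
def proj(s,p,fish=False):
    K=np.array(s['camera_matrix']);Rm=cv2.Rodrigues(np.array(s['rvec'],float))[0];t=np.array(s['tvec'],float).ravel()
    q=Rm@np.array(p)+t
    if fish:
        r=np.hypot(q[0],q[1])+1e-12;th=np.arctan2(r,q[2]);x,y=th*q[0]/r,th*q[1]/r
    else: x,y=q[0]/q[2],q[1]/q[2]
    return np.array([K[0,0]*x+K[0,2],K[1,1]*y+K[1,2]])
E
python3 - <<'E'
from h import *
o=robot.observe();print({k:np.round(v,3).tolist() for k,v in o.items()})
print(R.from_quat(o['ee_rot']).as_matrix().round(3))
for n in ['top','scene','wrist']:
    s=snap(n,n+'0.png');print(n,np.round(s['camera_matrix'],1).tolist(),np.round(ray(s,320,240)[0],3),np.round(ray(s,320,240)[1],3))
E
```

```text
pics
{'t': 0.0, 'q': [1.26, 0.481, 1.597, -0.0, 1.065, -0.047], 'qd': [0.001, -0.001, 0.001, 0.001, 0.001, -0.002], 'joint_efforts': [0.003, -95.066, -43.019, 0.0, 0.012, -0.0], 'tool_pos': [0.169, 0.627, 0.231], 'ee_rot': [0.132, 0.991, -0.001, -0.0], 'ft_force': [0.16, 0.468, 0.179], 'torque': [-0.005, 0.016, 0.018], 'grip_force': 0.0, 'width': 0.085}
[[-0.965  0.261 -0.   ]
 [ 0.261  0.965 -0.001]
 [ 0.    -0.001 -1.   ]]
top [[467.9, 0.0, 314.5], [0.0, 467.9, 240.2], [0.0, 0.0, 1.0]] [ 0.261 -0.113  1.35 ] [ 0.222  0.003 -0.975]
scene [[443.0, 0.0, 312.3], [0.0, 443.0, 244.4], [0.0, 0.0, 1.0]] [-0.069 -0.667  0.733] [ 0.585  0.528 -0.616]
wrist [[371.6, 0.0, 318.9], [0.0, 371.6, 242.6], [0.0, 0.0, 1.0]] [0.097 0.647 0.373] [ 0.275 -0.072 -0.959]
```

View pics/top0.png

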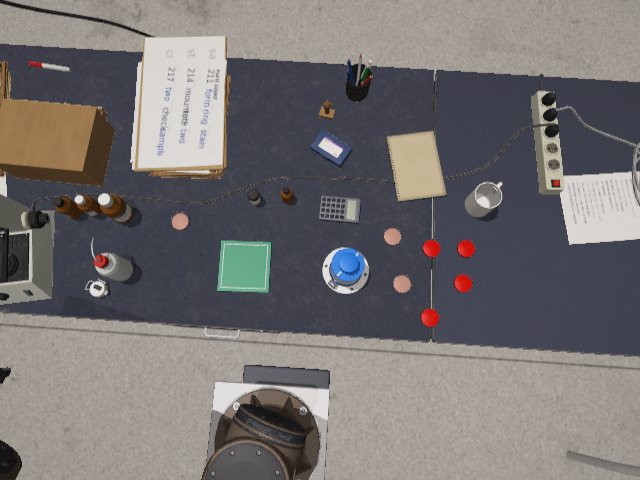

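View pics/scene0.png

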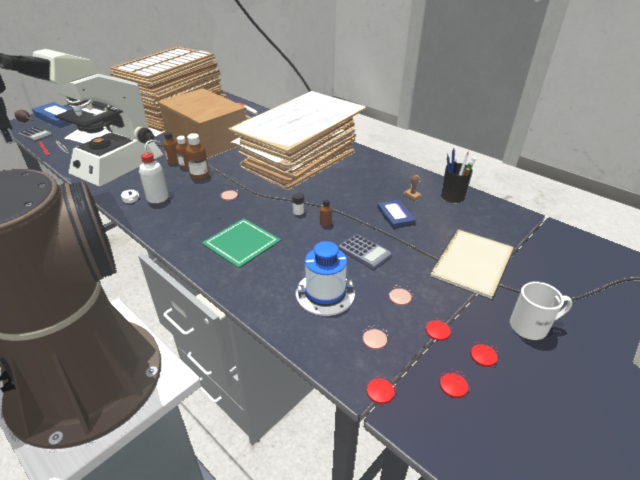

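The top view shows pink dishes at (180,221), (392,236) and (402,284). The red look-alikes to leave alone are at (431,248), (466,248), (463,283) and (430,318). The jar is at (346,267), the pad at (244,266), the can at (254,197), the bottle at (287,195) and the calculator at (340,209). The scene view agrees with three pink dishes.

```bash
cat > m.py <<'E'
from h import *
def blobs(s,lo,hi,amin,rows=(0,480)):
    hsv=cv2.cvtColor(s['color'],cv2.COLOR_RGB2HSV);m=cv2.inRange(hsv,np.array(lo),np.array(hi))
    m=cv2.morphologyEx(m,cv2.MORPH_CLOSE,np.ones((3,3),np.uint8))
    c=cv2.findContours(m,cv2.RETR_EXTERNAL,cv2.CHAIN_APPROX_NONE)[0]
    return [k for k in c if cv2.contourArea(k)>amin]
def cen(k):
    M=cv2.moments(k);return M['m10']/M['m00'],M['m01']/M['m00']
E
python3 - <<'E'
from m import *
for n in ['top','scene']:
    s=snap(n);print(n)
    for nm,lo,hi,z,am in [('pink',(0,50,120),(14,160,255),.014,60),('green',(65,100,60),(90,255,255),.005,500),('blue',(103,150,100),(118,255,255),.138,200)]:
        for k in blobs(s,lo,hi,am):
            c=cen(k);p=np.array([onz(s,*q,z)[:2] for q in k[:,0,:]])
            (e,rr)=cv2.minEnclosingCircle(p.astype(np.float32));
            print(nm,np.round(c,1),np.round(onz(s,*c,z),4),'circ',np.round(e,4),round(rr*2,4),[np.round(x,3) for x in cv2.minAreaRect(p.astype(np.float32))], s['color'][int(c[1]),int(c[0])])
s=snap('top');cv2.imwrite('pics/jar.png',cv2.resize(s['color'][215:325,150:480,::-1],None,fx=2.4,fy=2.4,interpolation=2))
s=snap('scene');cv2.imwrite('pics/jar2.png',cv2.resize(s['color'][235:320,280:420,::-1],None,fx=5,fy=5,interpolation=2))
E
```

```text
top
pink [236.7 446.2] [-0.0112  0.0758  0.014 ] circ [-0.0322  0.0646] 0.1558 [array([-0.015,  0.069]), array([0.035, 0.156]), np.float64(14.772)] [90 89 90]
pink [230.1 412.5] [0.0722 0.1023 0.014 ] circ [0.0732 0.1021] 0.0316 [array([0.072, 0.102]), array([0.022, 0.028]), np.float64(56.942)] [138 121 108]
pink [248.1 397.4] [0.114  0.0576 0.014 ] circ [0.1168 0.0527] 0.0675 [array([0.114, 0.051]), array([0.022, 0.066]), np.float64(29.67)] [140 122 111]
pink [401.5 283.5] [ 0.4533 -0.3508  0.014 ] circ [ 0.4534 -0.3504] 0.0514 [array([ 0.454, -0.351]), array([0.049, 0.049]), np.float64(3.826)] [195 147 131]
pink [392.1 236.1] [ 0.5915 -0.3196  0.014 ] circ [ 0.5917 -0.3194] 0.051 [array([ 0.592, -0.319]), array([0.049, 0.047]), np.float64(1.942)] [194 148 130]
pink [179.5 221.1] [0.5951 0.3087 0.014 ] circ [0.5954 0.3086] 0.0506 [array([0.595, 0.309]), array([0.05 , 0.044]), np.float64(7.277)] [206 160 141]
green [249.5 259.5] [0.4954 0.0924 0.005 ] circ [0.4763 0.106 ] 0.2092 [array([0.476, 0.106]), array([0.151, 0.15 ]), np.float64(1.804)] [103 170 139]
blue [347.4 264.4] [ 0.476
[... 965 characters left out ...]
.7193] 0.231 [array([0.203, 0.706]), array([0.231, 0.048]), np.float64(49.028)] [91 92 95]
pink [147.  157.1] [0.5481 0.6996 0.014 ] circ [0.5498 0.6997] 0.0871 [array([0.549, 0.7  ]), array([0.084, 0.04 ]), np.float64(60.025)] [182  72  67]
pink [308.6 141.8] [1.015  0.3725 0.014 ] circ [1.0681 0.3806] 0.3435 [array([1.069, 0.376]), array([0.343, 0.015]), np.float64(4.893)] [149 123  98]
green [240.8 242. ] [0.4714 0.1036 0.005 ] circ [0.474  0.1074] 0.2042 [array([0.475, 0.107]), array([0.15 , 0.151]), np.float64(1.724)] [ 86 182 138]
blue [325.6 258.4] [ 0.4572 -0.2081  0.138 ] circ [ 0.4617 -0.205 ] 0.1064 [array([ 0.461, -0.209]), array([0.101, 0.085]), np.float64(13.901)] [ 47  79 155]
```

View pics/jar2.png

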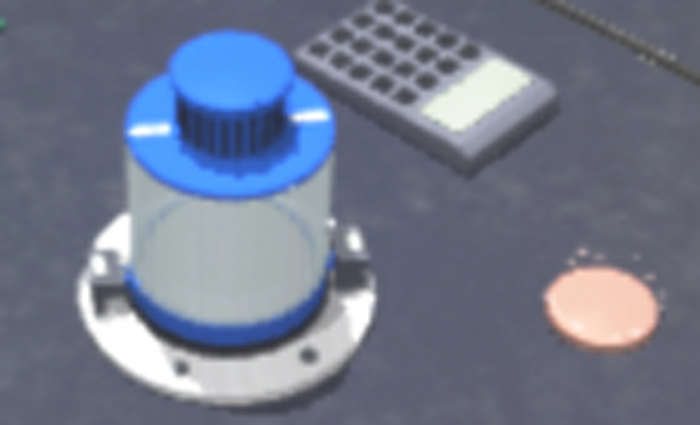

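View pics/jar.png

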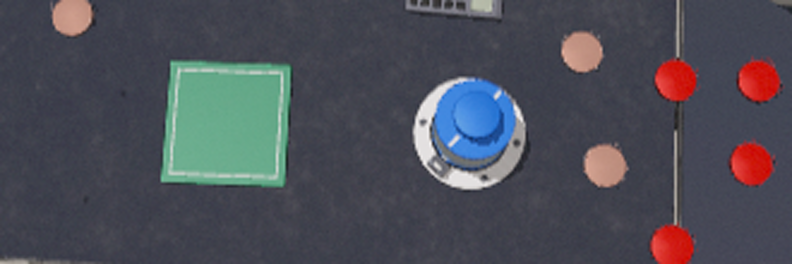

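The crops confirm the covered jar with its lid marks at scene pixels (310,261) and (342,258), and the pink dishes, which are clearly different from the red discs. I'll work out the jar pose and start moving, via (0.50,0.30) so the arm keeps clear of its inner reach limit.

Call:
carry_out:
  offset:
    - [-0.04, -0.023, -0.005]
    - [-0.04, -0.023, -0.005]
    - [-0.04, -0.023, -0.005]
    - [-0.04, -0.023, -0.005]
    - [-0.04, -0.023, -0.005]
    - [-0.04, -0.023, -0.005]
    - [-0.04, -0.023, -0.005]
    - [-0.04, -0.023, -0.005]
    - [-0.04, -0.023, -0.005]
    - [-0.04, -0.023, -0.005]
    - [0, 0, 0]
  angular:
    - [0, 0, 0]
    - [0, 0, 0]
    - [0, 0, 0]
    - [0, 0, 0]
    - [0, 0, 0]
    - [0, 0, 0]
    - [0, 0, 0]
    - [0, 0, 0]
    - [0, 0, 0]
    - [0, 0, 0]
    - [0, 0, 0]
  fingers: [1, 1, 1, 1, 1, 1, 1, 1, 1, 1, 1]

```text
t: 1.72
tool_pos: [0.4978, 0.2992, 0.2816]
ee_rot: [0.133, 0.991, 0.0, 0.001]
ft_force: [0.1, -0.1, -1.4]
width: 0.0852
grip_force: 0.0
```

```bash
python3 - <<'E'
from m import *
o=robot.observe();print(np.round(o['tool_pos'],3),np.round(o['q'],2))
t=snap('top')
for n,a,b in [('top',(340,273.75),(357.9,253.75)),('scene',(309.8,261),(342,258.2))]:
    s=snap(n);pa,pb=onz(s,*a,.106),onz(s,*b,.106);print(n,pa.round(4),pb.round(4),((pa+pb)/2).round(4),np.degrees(np.arctan2(*(pb-pa)[1::-1])).round(1), np.linalg.norm(pa-pb).round(4))
p=onz(t,150+438/2.4,215+166/2.4,.028);print('hook',p.round(4))
w=snap('wrist','w1.png');Rm=R.from_quat(o['ee_rot']).as_matrix();c,_=ray(w,0,0);print('cam in tool',(Rm.T@(c-o['tool_pos'])).round(4),(Rm.T@cv2.Rodrigues(np.array(w['rvec'],float))[0].T).round(3).tolist())
E
```

```text
[0.498 0.299 0.282] [ 0.49  0.33  1.7  -0.    1.11 -0.81]
top [ 0.4555 -0.1692  0.106 ] [ 0.5133 -0.2146  0.106 ] [ 0.4844 -0.1919  0.106 ] -38.1 0.0735
scene [ 0.4559 -0.1642  0.106 ] [ 0.5106 -0.2091  0.106 ] [ 0.4832 -0.1866  0.106 ] -39.4 0.0708
hook [ 0.4364 -0.1531  0.028 ]
cam in tool [ 0.0777  0.0016 -0.1415] [[0.003, -0.957, -0.29], [1.0, 0.003, 0.001], [0.0, -0.29, 0.957]]
```

Call:
carry_out:
  offset:
    - [-0.0114, -0.0475, 0.005]
    - [-0.0114, -0.0475, 0.005]
    - [-0.0114, -0.0475, 0.005]
    - [-0.0114, -0.0475, 0.005]
    - [-0.0114, -0.0475, 0.005]
    - [-0.0114, -0.0475, 0.005]
    - [-0.0114, -0.0475, 0.005]
    - [-0.0114, -0.0475, 0.005]
    - [-0.0114, -0.0475, 0.005]
    - [-0.0114, -0.0475, 0.005]
    - [0, 0, 0]
    - [0, 0, 0]
    - [0, 0, 0]
    - [0, 0, 0]
    - [0, 0, 0]
    - [0, 0, 0]
    - [0, 0, 0]
    - [0, 0, 0]
    - [0, 0, 0]
    - [0, 0, 0]
  angular:
    - [0, 0, 0]
    - [0, 0, 0]
    - [0, 0, 0]
    - [0, 0, 0]
    - [0, 0, 0]
    - [0, 0, 0]
    - [0, 0, 0]
    - [0, 0, 0]
    - [0, 0, 0]
    - [0, 0, 0]
    - [0, 0, 1]
    - [0, 0, 1]
    - [0, 0, 1]
    - [0, 0, 1]
    - [0, 0, 1]
    - [0, 0, 1]
    - [0, 0, 1]
    - [0, 0, 1]
    - [0, 0, 1]
    - [0, 0, 1]
  fingers: [1, 1, 1, 1, 1, 1, 1, 1, 1, 1, 1, 1, 1, 1, 1, 1, 1, 1, 1, 1]

```text
t: 4.42
tool_pos: [0.482, -0.1859, 0.2313]
ee_rot: [0.539, 0.843, 0.0, -0.0]
ft_force: [-0.2, 0.3, 0.5]
width: 0.0858
grip_force: 0.0
```

Call:
carry_out:
  offset:
    - [0, 0, 0]
    - [0, 0, 0]
    - [0, 0, 0]
    - [0, 0, 0]
    - [0, 0, 0]
    - [0, 0, 0]
    - [0, 0, 0]
    - [0, 0, 0]
    - [0, 0, 0]
  angular:
    - [0, 0, 1]
    - [0, 0, 1]
    - [0, 0, 1]
    - [0, 0, 1]
    - [0, 0, 1]
    - [0, 0, 1]
    - [0, 0, 1]
    - [0, 0, 1]
    - [0, 0, 0]
  fingers: [1, 1, 1, 1, 1, 1, 1, 1, 1]

```text
t: 5.55
tool_pos: [0.482, -0.1861, 0.2313]
ee_rot: [0.793, 0.609, 0.0, -0.0]
ft_force: [-0.2, 0.2, 0.5]
width: 0.0854
grip_force: 0.0
```

```bash
cat >> m.py <<'E'
def st():
    o=robot.observe();Rm=R.from_quat(o['ee_rot']).as_matrix()
    print('t',round(o['t'],2),'tcp',np.round(o['tool_pos'],4),'xang',np.degrees(np.arctan2(Rm[1,0],Rm[0,0])).round(1),'tilt',np.degrees(np.arccos(-Rm[2,2])).round(2),'q',np.round(o['q'],2),'F',np.round(o['ft_force'],1),'w',round(o['width'],4),round(o['grip_force'],1))
    return o,Rm
def to(target,o,Rm):
    print('tool shift',np.round(Rm.T@(np.array(target)-o['tool_pos']),4))
E
python3 - <<'E'
from m import *
o,Rm=st();w=snap('wrist','w2.png')
for k in blobs(w,(103,130,80),(118,255,255),300): print(cen(k),cv2.contourArea(k),cv2.boundingRect(k))
print(proj(w,[.484,-.189,.106],True),proj(w,[.484,-.189,.138],True))
E
```

```text
t 5.55 tcp [ 0.482  -0.1861  0.2313] xang 75.0 tilt 0.01 q [-0.43  0.29  1.9   0.    0.95 -0.17] F [-0.2  0.2  0.5] w 0.0854 0.0
(320.06334052416577, 228.81834733250713) 10893.5 (260, 171, 121, 117)
[323.36488043 236.8812874 ] [323.89559621 250.18189684]
```

View pics/w2.png

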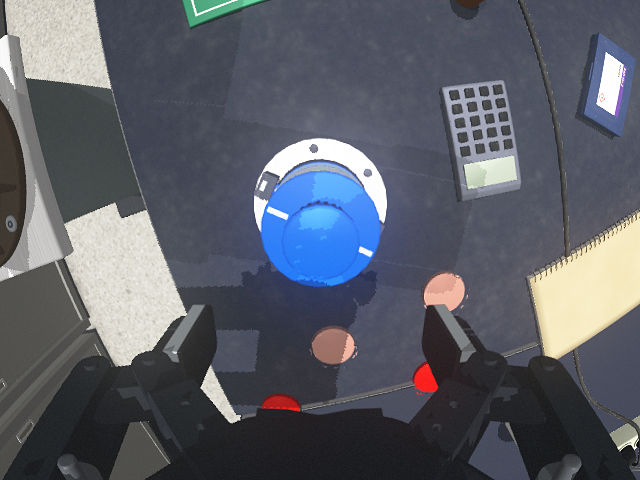

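The wrist view shows the lid with marks at (278,214) and (365,252), the knob head centred near (319,241) and a hook at (266,186). I'll solve for the cover axis from these.

```bash
python3 - <<'E'
from m import *
o,Rm=st();w=snap('wrist')
g=cv2.cvtColor(w['color'],cv2.COLOR_RGB2HSV)
m=(g[:,:,1]<90)&(g[:,:,2]>150); roi=np.zeros_like(m);roi[195:270,266:376]=1
m=(m&roi).astype(np.uint8)
n,l,s_,c=cv2.connectedComponentsWithStats(m)
ps=[]
for i in range(1,n):
    if s_[i,4]>25: p=onz(w,*c[i],.106,True);print(c[i].round(1),s_[i,4],p.round(4));ps.append(p)
for u,v,z in [(278,214,.106),(365,252,.106),(319,241,.138),(266,186,.028),(320,202,.008)]: print((u,v),onz(w,u,v,z,True).round(4))
# flange: white outer contour ellipse
m=((g[:,:,1]<60)&(g[:,:,2]>170)).astype(np.uint8);m[:, :240]=0;m[:,400:]=0;m[:130]=0;m[300:]=0
k=max(cv2.findContours(m,0,1)[0],key=cv2.contourArea)
h=cv2.convexHull(k)[:,0,:];P=np.array([onz(w,*q,.008,True)[:2] for q in h])
A=np.c_[2*P,np.ones(len(P))]
for _ in range(5):
    x=np.linalg.lstsq(A,(P**2).sum(1),rcond=None)[0];r=np.sqrt(x[2]+x[0]**2+x[1]**2);e=np.abs(np.hypot(*(P-x[:2]).T)-r);kk=e<max(.0015,np.median(e));P=P[kk];A=A[kk]
print('flange',x[:2].round(4),r.round(4),len(P))
E
```

```text
t 5.6 tcp [ 0.482  -0.1863  0.2313] xang 75.1 tilt 0.01 q [-0.43  0.29  1.9   0.    0.95 -0.17] F [ 0.   0.1 -0.3] w 0.0852 0.0
[373.3 198.6] 40 [ 0.5268 -0.1703  0.106 ]
[277.1 212.4] 123 [ 0.4558 -0.1622  0.106 ]
[364.9 251.1] 78 [ 0.5117 -0.2082  0.106 ]
(278, 214) [ 0.4561 -0.1635  0.106 ]
(365, 252) [ 0.5116 -0.2089  0.106 ]
(319, 241) [ 0.4825 -0.1822  0.138 ]
(266, 186) [ 0.4397 -0.149   0.028 ]
(320, 202) [ 0.4838 -0.1808  0.008 ]
flange [ 0.483  -0.1838] 0.0672 28
```

Call:
carry_out:
  offset:
    - [0.002, 0.0005, 0.02]
    - [0, 0, 0.03]
    - [0, 0, 0.03]
    - [0, 0, 0.02]
    - [0, 0, 0.015]
    - [0, 0, 0.011]
    - [0, 0, 0]
    - [0, 0, 0]
    - [0, 0, 0]
    - [0, 0, 0]
    - [0, 0, 0]
    - [0, 0, 0]
    - [0, 0, 0]
  angular:
    - [0, 0, 0]
    - [0, 0, 0]
    - [0, 0, 0]
    - [0, 0, 0]
    - [0, 0, 0]
    - [0, 0, 0]
    - [0, 0, 0]
    - [0, 0, 0]
    - [0, 0, 0]
    - [0, 0, 0]
    - [0, 0, 0]
    - [0, 0, 0]
    - [0, 0, 0]
  fingers: [1, 1, 1, 1, 1, 1, 1, -1, -1, -1, -1, -1, -1]

```text
t: 7.28
tool_pos: [0.4831, -0.1854, 0.1054]
ee_rot: [0.794, 0.608, 0.0, 0.0]
ft_force: [0.3, -0.2, 3.8]
width: 0.0499
grip_force: 61.4
```

```bash
python3 - <<'E'
from m import *
st()
w=snap('wrist','w3.png')
E
```

```text
t 7.28 tcp [ 0.4831 -0.1854  0.1054] xang 74.9 tilt 0.03 q [-0.43  0.47  2.01 -0.    0.66 -0.16] F [ 0.3 -0.2  3.8] w 0.0499 61.4
```

View pics/w3.png

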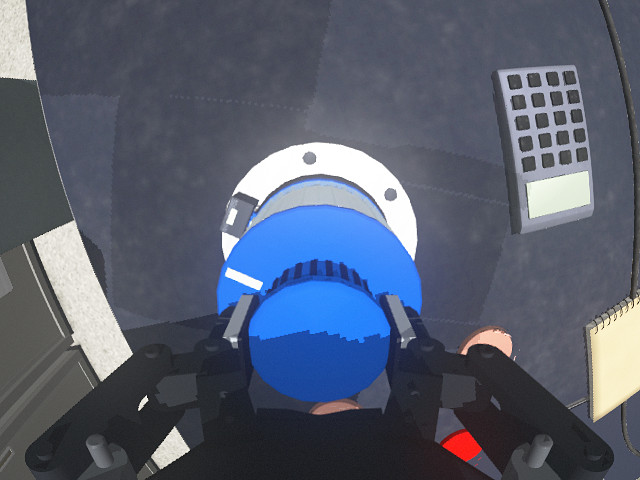

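The pads hold the knob neck just under the head, at about (240,330) and (395,320), with 61 N of grip. Next I'll push down.

Call:
carry_out:
  offset:
    - [0, 0, 0]
    - [0, 0, 0.002]
    - [0, 0, 0.002]
    - [0, 0, 0.0015]
    - [0, 0, 0]
  angular:
    - [0, 0, 0]
    - [0, 0, 0]
    - [0, 0, 0]
    - [0, 0, 0]
    - [0, 0, 0]
  fingers: [-1, -1, -1, -1, -1]

```text
t: 7.95
tool_pos: [0.4831, -0.1854, 0.0999]
ee_rot: [0.794, 0.608, 0.0, 0.0]
ft_force: [-0.3, -1.1, 9.9]
width: 0.0503
grip_force: 61.6
```

```bash
python3 - <<'E'
from m import *
st()
E
```

```text
t 7.95 tcp [ 0.4831 -0.1854  0.0999] xang 74.9 tilt 0.03 q [-0.43  0.48  2.02 -0.    0.64 -0.16] F [-0.3 -1.1  9.9] w 0.0503 61.6
```

Call:
carry_out:
  offset:
    - [0, 0, 0]
    - [0, 0, 0]
    - [0, 0, 0]
    - [0, 0, 0]
    - [0, 0, 0]
    - [0, 0, 0]
    - [0, 0, 0]
    - [0, 0, 0]
    - [0, 0, 0]
  angular:
    - [0, 0, -1]
    - [0, 0, -1]
    - [0, 0, -1]
    - [0, 0, -1]
    - [0, 0, -1]
    - [0, 0, -1]
    - [0, 0, -1]
    - [0, 0, -1]
    - [0, 0, 0]
  fingers: [-1, -1, -1, -1, -1, -1, -1, -1, -1]

```text
t: 9.07
tool_pos: [0.4831, -0.1854, 0.1]
ee_rot: [0.538, 0.843, 0.0, 0.0]
ft_force: [0.2, 0.0, 9.3]
width: 0.0507
grip_force: 61.6
```

```bash
python3 - <<'E'
from m import *
o,Rm=st();w=snap('wrist')
g=cv2.cvtColor(w['color'],cv2.COLOR_RGB2HSV)
m=((g[:,:,1]<90)&(g[:,:,2]>150)).astype(np.uint8);roi=np.zeros_like(m);roi[190:330,200:440]=1
n,l,s_,c=cv2.connectedComponentsWithStats(m*roi)
for i in range(1,n):
    if s_[i,4]>40: print(c[i].round(1),s_[i,4],onz(w,*c[i],.100,True).round(4))
t=snap('top')
g=cv2.cvtColor(t['color'],cv2.COLOR_RGB2HSV)
E
```

```text
t 9.07 tcp [ 0.4831 -0.1854  0.1   ] xang 115.0 tilt 0.03 q [-0.43  0.48  2.02  0.    0.64 -0.86] F [0.2 0.  9.3] w 0.0507 61.6
[324.8 211. ] 5445 [ 0.4661 -0.1441  0.1   ]
[243.1 278.6] 354 [ 0.4473 -0.1844  0.1   ]
[395.2 305.6] 232 [ 0.5113 -0.1686  0.1   ]
```

The mark turned about 39° with the tool, so the cover is released. Lifting now.

Call:
carry_out:
  offset:
    - [0, 0, -0.003]
    - [0, 0, -0.003]
    - [0, 0, -0.003]
    - [0, 0, -0.006]
    - [0, 0, -0.015]
    - [0, 0, -0.02]
    - [0, 0, -0.025]
    - [0, 0, -0.025]
    - [0, 0, -0.025]
    - [0, 0, 0]
  angular:
    - [0, 0, 0]
    - [0, 0, 0]
    - [0, 0, 0]
    - [0, 0, 0]
    - [0, 0, 0]
    - [0, 0, 0]
    - [0, 0, 0]
    - [0, 0, 0]
    - [0, 0, 0]
    - [0, 0, 0]
  fingers: [-1, -1, -1, -1, -1, -1, -1, -1, -1, -1]

```text
t: 10.42
tool_pos: [0.4837, -0.1857, 0.2269]
ee_rot: [0.538, 0.843, 0.0, 0.002]
ft_force: [-0.4, 0.7, -2.8]
width: 0.0505
grip_force: 62.7
```

```bash
python3 - <<'E'
from m import *
o,Rm=st()
for n,z in [('top',.005),('scene',.005)]:
    s=snap(n,n+'1.png')
    for k in blobs(s,(65,80,40),(90,255,255),500):
        p=np.array([onz(s,*q,z)[:2] for q in k[:,0,:]],np.float32);print(n,[np.round(x,3) for x in cv2.minAreaRect(p)])
E
```

```text
t 10.43 tcp [ 0.4837 -0.1857  0.2269] xang 114.9 tilt 0.2 q [-0.43  0.3   1.9  -0.    0.93 -0.86] F [-0.4  0.7 -2.8] w 0.0505 62.7
top [array([0.476, 0.106]), array([0.151, 0.15 ]), np.float64(1.654)]
scene [array([0.475, 0.107]), array([0.151, 0.152]), np.float64(1.628)]
```

View pics/scene1.png

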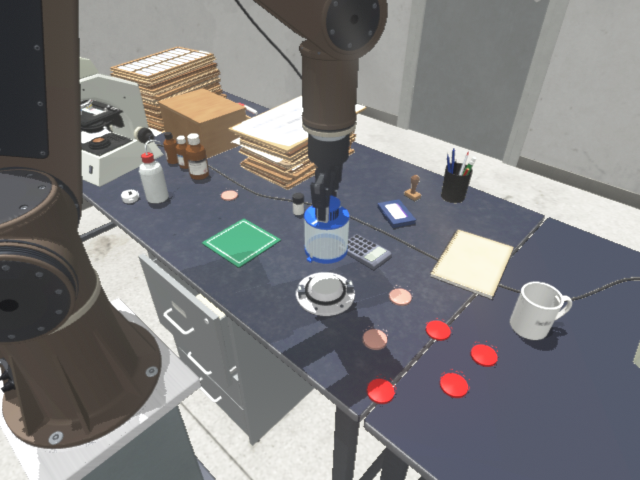

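The cover hangs upright at (327,230) and the open jar is at (325,292). The pad hasn't moved, so I'll carry the cover there.

Call:
carry_out:
  offset:
    - [0.02, 0.008, 0]
    - [0.037, 0.016, 0]
    - [0.037, 0.016, 0]
    - [0.037, 0.016, 0]
    - [0.037, 0.016, 0]
    - [0.037, 0.016, 0]
    - [0.037, 0.016, 0]
    - [0.026, 0.012, 0]
    - [0, 0, 0.02]
    - [0, 0, 0.03]
    - [0, 0, 0.03]
    - [0, 0, 0.025]
    - [0, 0, 0.015]
    - [0, 0, 0]
  angular:
    - [0, 0, 0]
    - [0, 0, 0]
    - [0, 0, 0]
    - [0, 0, 0]
    - [0, 0, 0]
    - [0, 0, 0]
    - [0, 0, 0]
    - [0, 0, 0]
    - [0, 0, 0]
    - [0, 0, 0]
    - [0, 0, 0]
    - [0, 0, 0]
    - [0, 0, 0]
    - [0, 0, 0]
  fingers: [-1, -1, -1, -1, -1, -1, -1, -1, -1, -1, -1, -1, -1, -1]

```text
t: 12.28
tool_pos: [0.4744, 0.1064, 0.1037]
ee_rot: [0.538, 0.843, -0.001, -0.001]
ft_force: [0.6, 0.3, -2.1]
width: 0.0504
grip_force: 63.0
```

Call:
carry_out:
  offset:
    - [0, 0, 0.005]
    - [0, 0, 0.003]
    - [0, 0, 0.003]
    - [0, 0, 0]
  angular:
    - [0, 0, 0]
    - [0, 0, 0]
    - [0, 0, 0]
    - [0, 0, 0]
  fingers: [-1, -1, -1, -1]

```text
t: 12.78
tool_pos: [0.4759, 0.1067, 0.0953]
ee_rot: [0.538, 0.843, 0.001, 0.001]
ft_force: [-6.6, -1.5, 29.8]
width: 0.0506
grip_force: 64.9
```

```bash
python3 - <<'E'
from m import *
st()
E
```

```text
t 12.78 tcp [0.4759 0.1067 0.0953] xang 114.9 tilt 0.1 q [ 0.16  0.46  2.09  0.    0.59 -0.28] F [-6.6 -1.5 29.8] w 0.0506 64.9
```

Call:
carry_out:
  offset:
    - [0, 0, -0.002]
    - [0, 0, 0]
    - [0, 0, 0]
    - [0, 0, 0]
    - [0, 0, 0]
    - [0, 0, 0]
    - [0, 0, -0.01]
    - [0, 0, -0.03]
    - [0, 0, -0.04]
    - [0, 0, -0.05]
    - [0, 0, -0.02]
    - [0, 0, 0]
  angular:
    - [0, 0, 0]
    - [0, 0, 0]
    - [0, 0, 0]
    - [0, 0, 0]
    - [0, 0, 0]
    - [0, 0, 0]
    - [0, 0, 0]
    - [0, 0, 0]
    - [0, 0, 0]
    - [0, 0, 0]
    - [0, 0, 0]
    - [0, 0, 0]
  fingers: [-1, -1, 1, 1, 1, 1, 1, 1, 1, 1, 1, 1]

```text
t: 14.28
tool_pos: [0.4762, 0.1067, 0.2478]
ee_rot: [0.538, 0.843, 0.001, 0.001]
ft_force: [-0.1, 0.4, -1.3]
width: 0.0856
grip_force: 0.0
```

```bash
python3 - <<'E'
from m import *
o,Rm=st();w=snap('wrist','w4.png')
print(proj(w,[.5955,.310,.007],True))
to([.5955,.310,.16],o,Rm)
E
```

```text
t 14.28 tcp [0.4762 0.1067 0.2478] xang 114.9 tilt 0.21 q [ 0.16  0.23  1.94 -0.    0.96 -0.28] F [-0.1  0.4 -1.3] w 0.0856 0.0
[496.28499394  87.93982641]
tool shift [0.1343 0.1935 0.0884]
```

View pics/w4.png

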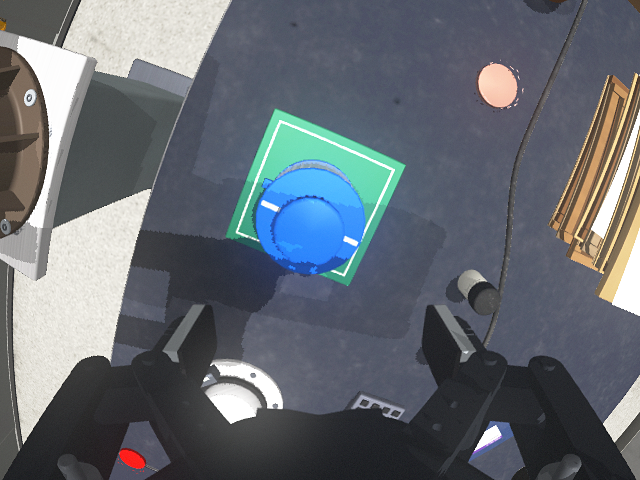

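The cover stands upright on the pad at (310,215). Dish A is at (497,86), within 2 px of where I predicted. I'll move above it and take a closer reading.

Call:
carry_out:
  offset:
    - [0.0134, 0.0194, 0]
    - [0.0268, 0.0387, 0]
    - [0.0268, 0.0387, 0]
    - [0.0268, 0.0387, 0.02]
    - [0.0268, 0.0387, 0.03]
    - [0.0134, 0.0194, 0.03]
    - [0, 0, 0.01]
    - [0, 0, 0]
  angular:
    - [0, 0, 0]
    - [0, 0, 0]
    - [0, 0, 0]
    - [0, 0, 0]
    - [0, 0, 0]
    - [0, 0, 0]
    - [0, 0, 0]
    - [0, 0, 0]
  fingers: [1, 1, 1, 1, 1, 1, 1, 1]

```text
t: 15.32
tool_pos: [0.5935, 0.3094, 0.1542]
ee_rot: [0.538, 0.843, -0.001, -0.001]
ft_force: [-0.5, -0.6, 1.3]
width: 0.0852
grip_force: 0.0
```

```bash
cat >> m.py <<'E'
def dish(w,near=None):
    for k in blobs(w,(0,40,90),(14,160,255),800):
        p=np.array([onz(w,*q,.007,True)[:2] for q in k[:,0,:]],np.float32);e,r=cv2.minEnclosingCircle(p);c=onz(w,*cen(k),.007,True)
        if .015<r<.045: print(np.round(cen(k),1),'centroid',c.round(4),'circ',np.round(e,4),'dia',round(2*r,4))
E
python3 - <<'E'
from m import *
o,Rm=st();w=snap('wrist','w5.png');dish(w);to([.5955,.310,-.002],o,Rm)
E
```

```text
t 15.32 tcp [0.5935 0.3094 0.1542] xang 114.9 tilt 0.17 q [ 0.44  0.59  1.62 -0.    0.94  0.  ] F [-0.5 -0.6  1.3] w 0.0852 0.0
[326.8 220.7] centroid [0.5963 0.3165 0.007 ] circ [0.5976 0.315 ] dia 0.0545
tool shift [-0.0003  0.0026  0.1562]
```

Call:
carry_out:
  offset:
    - [0.0015, 0.0035, 0.03]
    - [0, 0, 0.04]
    - [0, 0, 0.03]
    - [0, 0, 0]
  angular:
    - [0, 0, 0]
    - [0, 0, 0]
    - [0, 0, 0]
    - [0, 0, 0]
  fingers: [1, 1, 1, 1]

```text
t: 15.88
tool_pos: [0.5961, 0.3115, 0.0551]
ee_rot: [0.538, 0.843, -0.001, -0.001]
ft_force: [0.3, 0.3, 0.2]
width: 0.0855
grip_force: 0.0
```

```bash
python3 - <<'E'
from m import *
o,Rm=st();w=snap('wrist','w6.png');dish(w);to([.597,.313,0],o,Rm)
E
```

```text
t 15.88 tcp [0.5961 0.3115 0.0551] xang 114.8 tilt 0.14 q [ 0.44  0.71  1.67 -0.    0.77  0.  ] F [0.3 0.3 0.2] w 0.0855 0.0
[323.8 291.7] centroid [0.6032 0.3019 0.007 ] circ [0.5989 0.3119] dia 0.0483
tool shift [0.001  0.0016 0.0551]
```

View pics/w6.png

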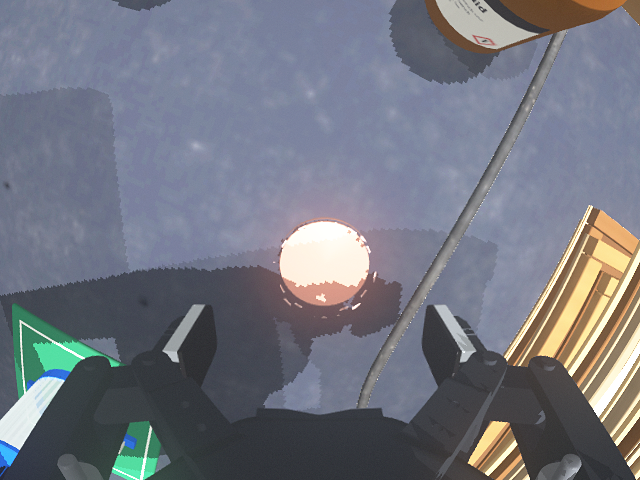

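The dish fills about (279–370, 220–308), so its centre is near (325,264). It is overexposed, so my colour mask caught only its lower part. I'll cast that centre.

```bash
python3 - <<'E'
from m import *
o,Rm=st();w=snap('wrist')
for z in (.004,.01): print(onz(w,325,264,z,True).round(4),[onz(w,*q,z,True).round(4)[:2] for q in ((279,264),(370,264),(325,220),(325,308))])
p=onz(w,325,264,.008,True);p[2]=-.002;to(p,o,Rm)
E
```

```text
t 15.93 tcp [0.5971 0.312  0.0566] xang 114.9 tilt 0.01 q [ 0.44  0.71  1.67 -0.    0.77  0.  ] F [ 0.2 -0.1  0.2] w 0.0854 0.0
[0.5986 0.3163 0.004 ] [array([0.5753, 0.3054]), array([0.6216, 0.3269]), array([0.5879, 0.3391]), array([0.6103, 0.2914])]
[0.5976 0.3183 0.01  ] [array([0.575 , 0.3077]), array([0.6199, 0.3285]), array([0.5873, 0.3404]), array([0.6089, 0.2942])]
tool shift [0.0047 0.0031 0.0586]
```

Call:
carry_out:
  offset:
    - [0.004, 0.002, 0]
    - [0, 0, 0]
    - [0, 0, 0.02]
    - [0, 0, 0.02]
    - [0, 0, 0.012]
    - [0, 0, 0.006]
    - [0, 0, 0]
    - [0, 0, 0]
    - [0, 0, 0]
    - [0, 0, 0]
    - [0, 0, 0]
  angular:
    - [0, 0, 0]
    - [0, 0, 0]
    - [0, 0, 0]
    - [0, 0, 0]
    - [0, 0, 0]
    - [0, 0, 0]
    - [0, 0, 0]
    - [0, 0, 0]
    - [0, 0, 0]
    - [0, 0, 0]
    - [0, 0, 0]
  fingers: [0.68, 0.68, 0.68, 0.68, 0.68, 0.68, 0.68, -1, -1, -1, -1]

```text
t: 17.35
tool_pos: [0.5977, 0.3171, -0.0012]
ee_rot: [0.538, 0.843, 0.0, 0.0]
ft_force: [-1.5, -0.6, 6.2]
width: 0.0555
grip_force: 63.3
```

```bash
python3 - <<'E'
from m import *
o,Rm=st();snap('wrist','w7.png')
E
```

```text
t 17.35 tcp [ 0.5977  0.3171 -0.0012] xang 114.9 tilt 0.07 q [ 0.44  0.79  1.68 -0.    0.67  0.01] F [-1.5 -0.6  6.2] w 0.0555 63.3
```

View pics/w7.png

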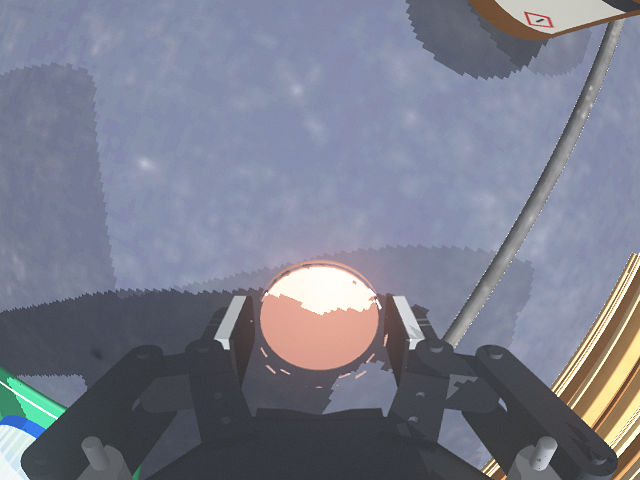

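```bash
python3 - <<'E'
from m import *
o,Rm=st();w=snap('wrist')
for q in ((320,316),(320,263),(320,370),(261,316),(379,316)):
    p=onz(w,*q,.008,True);print(q,p.round(4),'in tool',(Rm.T@(p-o['tool_pos'])).round(4))
to([.598,.317,.13],o,Rm)
E
```

```text
t 17.4 tcp [ 0.5977  0.3172 -0.0012] xang 114.9 tilt 0.07 q [ 0.44  0.79  1.68 -0.    0.67  0.01] F [-2.2 -1.   5.8] w 0.0555 63.3
(320, 316) [0.5963 0.3206 0.008 ] in tool [ 0.0037  0.0002 -0.0092]
(320, 263) [0.5867 0.3412 0.008 ] in tool [ 0.0265  0.0001 -0.0092]
(320, 370) [0.6077 0.296  0.008 ] in tool [-0.0235  0.0002 -0.0092]
(261, 316) [0.5747 0.3102 0.008 ] in tool [ 0.0034 -0.0238 -0.0092]
(379, 316) [0.6182 0.3304 0.008 ] in tool [ 0.0034  0.0241 -0.0092]
tool shift [-0.0003  0.0004 -0.1312]
```

Call:
carry_out:
  offset:
    - [0, 0, -0.005]
    - [0, 0, -0.02]
    - [0, 0, -0.04]
    - [0, 0, -0.05]
    - [0, 0, -0.05]
    - [0, 0, -0.05]
    - [0, 0, -0.01]
    - [0, 0, 0]
  angular:
    - [0, 0, 0]
    - [0, 0, 0]
    - [0, 0, 0]
    - [0, 0, 0]
    - [0, 0, 0]
    - [0, 0, 0]
    - [0, 0, 0]
    - [0, 0, 0]
  fingers: [-1, -1, -1, -1, -1, -1, -1, -1]

```text
t: 18.45
tool_pos: [0.5974, 0.3171, 0.2242]
ee_rot: [0.538, 0.843, 0.001, 0.001]
ft_force: [-0.7, 0.0, -0.0]
width: 0.0554
grip_force: 63.5
```

```bash
python3 - <<'E'
from m import *
o,Rm=st();to([.4832,-.1848,.22],o,Rm)
E
```

```text
t 18.45 tcp [0.5974 0.3171 0.2242] xang 114.9 tilt 0.11 q [0.44 0.52 1.54 0.   1.08 0.01] F [-0.7  0.  -0. ] w 0.0554 63.5
tool shift [-0.4072 -0.3148  0.0035]
```

Call:
carry_out:
  offset:
    - [-0.0205, -0.016, 0]
    - [-0.041, -0.0315, 0]
    - [-0.041, -0.0315, 0]
    - [-0.041, -0.0315, 0]
    - [-0.041, -0.0315, 0]
    - [-0.041, -0.0315, 0]
    - [-0.041, -0.0315, 0]
    - [-0.041, -0.0315, 0]
    - [-0.041, -0.0315, 0]
    - [-0.041, -0.0315, 0]
    - [-0.0205, -0.016, 0]
    - [0, 0, 0.02]
    - [0, 0, 0.04]
    - [0, 0, 0.04]
    - [0, 0, 0.02]
    - [0, 0, 0]
  angular:
    - [0, 0, 0]
    - [0, 0, 0]
    - [0, 0, 0]
    - [0, 0, 0]
    - [0, 0, 0]
    - [0, 0, 0]
    - [0, 0, 0]
    - [0, 0, 0]
    - [0, 0, 0]
    - [0, 0, 0]
    - [0, 0, 0]
    - [0, 0, 0]
    - [0, 0, 0]
    - [0, 0, 0]
    - [0, 0, 0]
    - [0, 0, 0]
  fingers: [-1, -1, -1, -1, -1, -1, -1, -1, -1, -1, -1, -1, -1, -1, -1, -1]

```text
t: 20.45
tool_pos: [0.4815, -0.1869, 0.1005]
ee_rot: [0.538, 0.843, -0.0, -0.003]
ft_force: [-0.6, 0.3, -0.4]
width: 0.0554
grip_force: 63.6
```

```bash
python3 - <<'E'
from m import *
o,Rm=st();w=snap('wrist','w8.png');to([.484,-.1866,.034],o,Rm)
E
```

```text
t 20.45 tcp [ 0.4815 -0.1869  0.1005] xang 114.9 tilt 0.3 q [-0.43  0.48  2.02 -0.    0.65 -0.86] F [-0.6  0.3 -0.4] w 0.0554 63.6
tool shift [-0.0011  0.0026  0.0665]
```

View pics/w8.png

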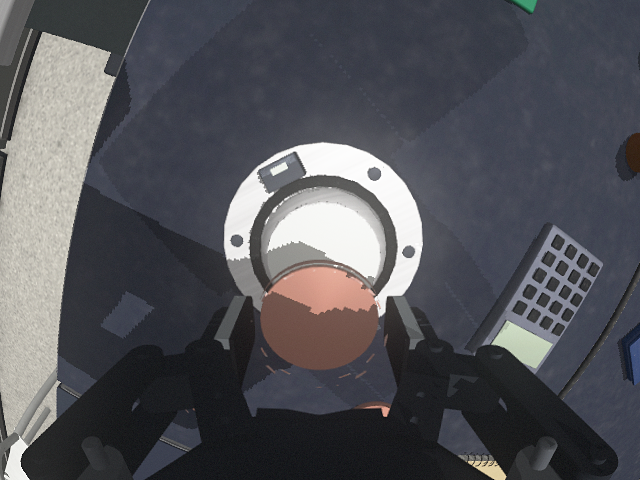

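The held dish is at (320,316) above the white plate at about (322,245), with the flange spanning columns 224–423. I'll refine the jar centre from the flange edge.

```bash
python3 - <<'E'
from m import *
o,Rm=st();w=snap('wrist');g=cv2.cvtColor(w['color'],cv2.COLOR_RGB2HSV)
pts=[]
for a in np.radians(np.arange(-175,-4,6)):
    best=None
    for r in np.arange(120,70,-.5):
        u,v=323+r*np.cos(a),241+r*np.sin(a)
        if g[int(v),int(u),2]>170 and g[int(v),int(u),1]<70: best=(u,v);break
    if best: pts.append(onz(w,*best,.008,True)[:2])
P=np.array(pts)
for _ in range(4):
    A=np.c_[2*P,np.ones(len(P))];x=np.linalg.lstsq(A,(P**2).sum(1),rcond=None)[0];r=np.sqrt(x[2]+x[0]**2+x[1]**2);e=abs(np.hypot(*(P-x[:2]).T)-r);P=P[e<max(.001,2*np.median(e))]
print('flange',x[:2].round(4),r.round(4),len(P),e.max().round(4))
to([x[0],x[1],.034],o,Rm)
p=onz(w,320,316,o['tool_pos'][2]+.0092,True);print('dish in tool',(Rm.T@(p-o['tool_pos'])).round(4))
E
```

```text
t 20.5 tcp [ 0.4825 -0.1873  0.1018] xang 114.9 tilt 0.17 q [-0.43  0.48  2.01 -0.    0.65 -0.86] F [0.  1.  0.7] w 0.0555 63.6
flange [ 0.4828 -0.184 ] 0.0668 29 0.0005
tool shift [0.0027 0.0018 0.0678]
dish in tool [ 0.0037  0.0002 -0.0092]
```

Call:
carry_out:
  offset:
    - [0, 0.0015, 0.02]
    - [0, 0, 0.025]
    - [0, 0, 0.012]
    - [0, 0, 0.006]
    - [0, 0, 0.003]
    - [0, 0, 0.0015]
    - [0, 0, 0]
  angular:
    - [0, 0, 0]
    - [0, 0, 0]
    - [0, 0, 0]
    - [0, 0, 0]
    - [0, 0, 0]
    - [0, 0, 0]
    - [0, 0, 0]
  fingers: [-1, -1, -1, -1, -1, -1, -1]

```text
t: 21.42
tool_pos: [0.4851, -0.1872, 0.0356]
ee_rot: [0.538, 0.843, 0.0, 0.0]
ft_force: [-0.2, -0.0, -0.2]
width: 0.0558
grip_force: 63.6
```

```bash
python3 - <<'E'
from m import *
o,Rm=st()
E
```

```text
t 21.43 tcp [ 0.4851 -0.1872  0.0356] xang 114.9 tilt 0.03 q [-0.43  0.59  2.05  0.    0.5  -0.86] F [-0.2 -0.  -0.2] w 0.0558 63.6
```

Call:
carry_out:
  offset:
    - [0, 0, 0.0015]
    - [0, 0, 0]
    - [0, 0, 0]
    - [0, 0, 0]
    - [0, 0, 0]
    - [0, 0, 0]
    - [0, 0, -0.02]
    - [0, 0, -0.04]
    - [0, 0, -0.05]
    - [0, 0, 0]
  angular:
    - [0, 0, 0]
    - [0, 0, 0]
    - [0, 0, 0]
    - [0, 0, 0]
    - [0, 0, 0]
    - [0, 0, 0]
    - [0, 0, 0]
    - [0, 0, 0]
    - [0, 0, 0]
    - [0, 0, 0]
  fingers: [-1, -1, 1, 1, 1, 1, 1, 1, 1, 1]

```text
t: 22.68
tool_pos: [0.4869, -0.188, 0.1471]
ee_rot: [0.538, 0.843, 0.0, 0.003]
ft_force: [0.7, -0.2, 0.5]
width: 0.0852
grip_force: 0.0
```

```bash
cat >> m.py <<'E'
def pinkfit(w,u,v,z,rmax=110,rmin=20):
    # edge of the pink/overexposed disc near (u,v): outermost r where reddish-bright -> dark
    im=w['color'].astype(int);g=im[:,:,0]-im[:,:,2];m=((g>18)|(im.sum(2)>600)).astype(np.uint8)
    m=cv2.morphologyEx(m,cv2.MORPH_OPEN,np.ones((5,5),np.uint8));n,l,s,c=cv2.connectedComponentsWithStats(m)
    i=l[int(v),int(u)]; k=cv2.findContours((l==i).astype(np.uint8),0,1)[0][0];h=cv2.convexHull(k)[:,0,:]
    P=np.array([onz(w,*q,z,True)[:2] for q in h],np.float32);e,r=cv2.minEnclosingCircle(P);M=cv2.moments(P.reshape(-1,1,2))
    ce=np.array([M['m10'],M['m01']])/M['m00']
    print('disc centroid',ce.round(4),'circ',np.round(e,4),'dia',round(2*r,4),'px',cv2.boundingRect(h));return ce
E
python3 - <<'E'
from m import *
o,Rm=st();w=snap('wrist','w9.png')
print(proj(w,[.4835,-.184,.041],True));pinkfit(w,*proj(w,[.4835,-.184,.041],True),.041)
to([.452,-.353,.12],o,Rm)
E
```

```text
t 22.68 tcp [ 0.4869 -0.188   0.1471] xang 114.9 tilt 0.34 q [-0.43  0.41  1.98 -0.    0.75 -0.86] F [ 0.7 -0.2  0.5] w 0.0852 0.0
[316.71966993 234.1857981 ]
disc centroid [ 0.4813 -0.1781] circ [ 0.4805 -0.1787] dia 0.0719 px (269, 174, 99, 99)
tool shift [-0.1349 -0.1012  0.0274]
```

Call:
carry_out:
  offset:
    - [-0.025, -0.019, 0]
    - [-0.045, -0.034, 0]
    - [-0.045, -0.034, 0.01]
    - [-0.02, -0.014, 0.02]
    - [0, 0, 0.015]
    - [0, 0, 0]
  angular:
    - [0, 0, 0]
    - [0, 0, 0]
    - [0, 0, 0]
    - [0, 0, 0]
    - [0, 0, 0]
    - [0, 0, 0]
  fingers: [1, 1, 1, 1, 1, 1]

```text
t: 23.48
tool_pos: [0.4489, -0.3506, 0.0969]
ee_rot: [0.538, 0.843, 0.0, -0.002]
ft_force: [0.7, -0.4, 0.8]
width: 0.0852
grip_force: 0.0
```

```bash
python3 - <<'E'
from m import *
o,Rm=st();w=snap('wrist','w10.png');u=proj(w,[.453,-.353,.007],True);print(u)
p=pinkfit(w,*u,.008);to([*p,.001],o,Rm);dish(w)
t=snap('top');x=proj(t,[.4835,-.184,.041]);print(x)
cv2.imwrite('pics/c1.png',np.hstack([cv2.resize(t['color'][230:310,306:386,::-1],(400,400),interpolation=2),cv2.resize(w['color'][:,:,::-1],(400,400))]))
E
```

```text
t 23.48 tcp [ 0.4489 -0.3506  0.0969] xang 114.9 tilt 0.23 q [-0.72  0.54  1.9   0.    0.71 -1.15] F [ 0.7 -0.4  0.8] w 0.0852 0.0
[323.56555791 255.12957103]
disc centroid [ 0.4535 -0.3478] circ [ 0.4536 -0.3473] dia 0.0512 px (290, 213, 76, 72)
tool shift [0.0002 0.0055 0.0959]
[507.7 283.8] centroid [ 0.5875 -0.3163  0.007 ] circ [ 0.5899 -0.3159] dia 0.0554
[327.7 247.3] centroid [ 0.4531 -0.347   0.007 ] circ [ 0.4532 -0.3489] dia 0.0547
[492.1  48.1] centroid [ 0.4938 -0.1769  0.007 ] circ [ 0.4951 -0.1761] dia 0.0613
[344.54193253 267.78047793]
```

View pics/c1.png

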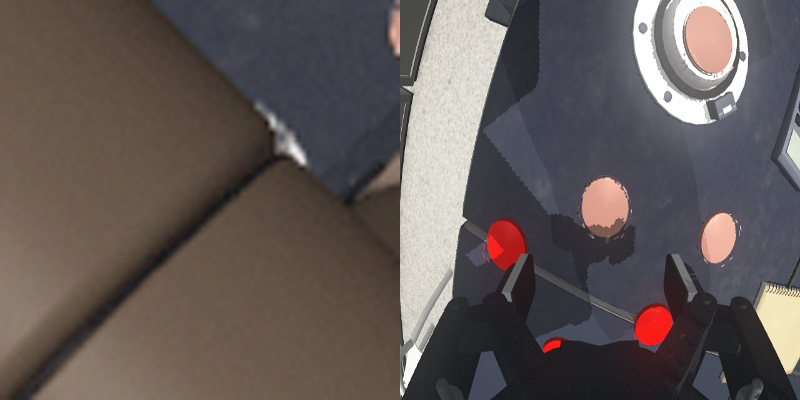

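Dish 1 sits centred on the plate at about (710,38) in the crop, and dish C is at (605,207). Going to grasp dish C.

Call:
carry_out:
  offset:
    - [-0.0015, 0.0048, 0.02]
    - [0, 0, 0.03]
    - [0, 0, 0.025]
    - [0, 0, 0.015]
    - [0, 0, 0.006]
    - [0, 0, 0]
    - [0, 0, 0]
    - [0, 0, 0]
    - [0, 0, 0]
    - [0, 0, 0]
    - [0, 0, 0]
  angular:
    - [0, 0, 0]
    - [0, 0, 0]
    - [0, 0, 0]
    - [0, 0, 0]
    - [0, 0, 0]
    - [0, 0, 0]
    - [0, 0, 0]
    - [0, 0, 0]
    - [0, 0, 0]
    - [0, 0, 0]
    - [0, 0, 0]
  fingers: [1, 1, 1, 1, 1, 1, -1, -1, -1, -1, -1]

```text
t: 24.95
tool_pos: [0.4555, -0.3518, 0.004]
ee_rot: [0.538, 0.843, -0.0, 0.001]
ft_force: [-1.4, 1.4, 13.2]
width: 0.0551
grip_force: 60.5
```

```bash
python3 - <<'E'
from m import *
o,Rm=st();w=snap('wrist','w11.png')
u=proj(w,[.4534,-.350,.007],True);p=pinkfit(w,*u,.008);print('in tool',(Rm.T@(np.r_[p,.008]-o['tool_pos'])).round(4))
E
```

```text
t 24.95 tcp [ 0.4555 -0.3518  0.004 ] xang 114.9 tilt 0.08 q [-0.71  0.69  1.93 -0.    0.52 -1.14] F [-1.4  1.4 13.2] w 0.0551 60.5
disc centroid [ 0.453  -0.3472] circ [ 0.453  -0.3468] dia 0.0502 px (261, 251, 116, 105)
in tool [ 0.0052 -0.0003 -0.004 ]
```

Call:
carry_out:
  offset:
    - [0, 0, -0.005]
    - [0, 0, -0.02]
    - [0, 0, -0.04]
    - [0, 0, -0.045]
    - [0.02, 0.014, -0.02]
    - [0.036, 0.026, 0]
    - [0.036, 0.026, 0]
    - [0.028, 0.02, 0]
    - [0.015, 0.01, 0]
    - [0, 0, 0]
    - [0, 0, 0]
  angular:
    - [0, 0, 0]
    - [0, 0, 0]
    - [0, 0, 0]
    - [0, 0, 0]
    - [0, 0, 0]
    - [0, 0, 0]
    - [0, 0, 0]
    - [0, 0, 0]
    - [0, 0, 0]
    - [0, 0, 0]
    - [0, 0, 0]
  fingers: [-1, -1, -1, -1, -1, -1, -1, -1, -1, -1, -1]

```text
t: 26.38
tool_pos: [0.4855, -0.1894, 0.133]
ee_rot: [0.538, 0.843, -0.0, 0.0]
ft_force: [0.4, 0.2, -1.1]
width: 0.0546
grip_force: 63.4
```

```bash
python3 - <<'E'
from m import *
o,Rm=st();w=snap('wrist','w12.png');to([.4854,-.1887,.0525],o,Rm)
p=pinkfit(w,320,320,o['tool_pos'][2]+.004);print('in tool',(Rm.T@(np.r_[p,o['tool_pos'][2]]-o['tool_pos'])).round(4))
E
```

```text
t 26.38 tcp [ 0.4855 -0.1894  0.133 ] xang 114.9 tilt 0.03 q [-0.43  0.43  1.99 -0.    0.72 -0.86] F [ 0.4  0.2 -1.1] w 0.0546 63.4
tool shift [0.0007 0.0002 0.0805]
disc centroid [ 0.4779 -0.1629] circ [ 0.4742 -0.1643] dia 0.0934 px (262, 135, 146, 221)
in tool [ 0.0272  0.0042 -0.    ]
```

Aligned. I'll lower it onto the first dish.

Call:
carry_out:
  offset:
    - [0.0007, 0, 0.03]
    - [0, 0, 0.03]
    - [0, 0, 0.01]
    - [0, 0, 0.005]
    - [0, 0, 0.0025]
    - [0, 0, 0.0015]
    - [0, 0, 0]
  angular:
    - [0, 0, 0]
    - [0, 0, 0]
    - [0, 0, 0]
    - [0, 0, 0]
    - [0, 0, 0]
    - [0, 0, 0]
    - [0, 0, 0]
  fingers: [-1, -1, -1, -1, -1, -1, -1]

```text
t: 27.3
tool_pos: [0.4853, -0.188, 0.0542]
ee_rot: [0.538, 0.843, 0.0, 0.0]
ft_force: [0.7, 0.8, -0.6]
width: 0.0547
grip_force: 63.4
```

```bash
python3 - <<'E'
from m import *
o,Rm=st()
E
```

```text
t 27.3 tcp [ 0.4853 -0.188   0.0542] xang 114.9 tilt 0.04 q [-0.43  0.56  2.04 -0.    0.54 -0.86] F [ 0.7  0.8 -0.6] w 0.0547 63.4
```

Call:
carry_out:
  offset:
    - [0, 0, 0.0015]
    - [0, 0, 0.0005]
    - [0, 0, 0]
  angular:
    - [0, 0, 0]
    - [0, 0, 0]
    - [0, 0, 0]
  fingers: [-1, -1, -1]

```text
t: 27.68
tool_pos: [0.4854, -0.188, 0.0525]
ee_rot: [0.538, 0.843, 0.0, 0.0]
ft_force: [-2.7, 1.4, 15.9]
width: 0.0547
grip_force: 65.1
```

Call:
carry_out:
  offset:
    - [0, 0, 0]
    - [0, 0, 0]
    - [0, 0, 0]
    - [0, 0, 0]
    - [0, 0, -0.02]
    - [0, 0, -0.04]
    - [0, 0, -0.04]
    - [0, 0, 0]
  angular:
    - [0, 0, 0]
    - [0, 0, 0]
    - [0, 0, 0]
    - [0, 0, 0]
    - [0, 0, 0]
    - [0, 0, 0]
    - [0, 0, 0]
    - [0, 0, 0]
  fingers: [1, 1, 1, 1, 1, 1, 1, 1]

```text
t: 28.68
tool_pos: [0.4867, -0.1887, 0.1544]
ee_rot: [0.538, 0.843, 0.0, 0.002]
ft_force: [0.9, 1.0, -0.8]
width: 0.0851
grip_force: 0.0
```

```bash
python3 - <<'E'
from m import *
o,Rm=st();w=snap('wrist','w13.png');to([.591,-.320,.12],o,Rm);dish(w)
E
```

```text
t 28.68 tcp [ 0.4867 -0.1887  0.1544] xang 114.9 tilt 0.28 q [-0.43  0.4   1.97 -0.    0.77 -0.86] F [ 0.9  1.  -0.8] w 0.0851 0.0
tool shift [-0.1629  0.0392  0.0352]
[361.3 381.6] centroid [ 0.5901 -0.3125  0.007 ] circ [ 0.5901 -0.3142] dia 0.0551
[316.6 236.7] centroid [ 0.4888 -0.1973  0.007 ] circ [ 0.4901 -0.199 ] dia 0.0666
```

Call:
carry_out:
  offset:
    - [-0.03, 0.007, 0]
    - [-0.053, 0.013, 0]
    - [-0.053, 0.013, 0.02]
    - [-0.027, 0.006, 0.02]
    - [0, 0, 0.015]
    - [0, 0, 0]
  angular:
    - [0, 0, 0]
    - [0, 0, 0]
    - [0, 0, 0]
    - [0, 0, 0]
    - [0, 0, 0]
    - [0, 0, 0]
  fingers: [1, 1, 1, 1, 1, 1]

```text
t: 29.48
tool_pos: [0.5871, -0.3181, 0.0943]
ee_rot: [0.538, 0.843, -0.0, -0.002]
ft_force: [-0.9, -0.1, 0.6]
width: 0.0851
grip_force: 0.0
```

```bash
python3 - <<'E'
from m import *
w=snap('wrist','w14.png');o,Rm=st();u=proj(w,[.5905,-.319,.007],True);print(u)
p=pinkfit(w,*u,.008);to([*p,.003],o,Rm);dish(w)
E
```

```text
t 29.52 tcp [ 0.5878 -0.3182  0.0957] xang 114.9 tilt 0.17 q [-0.54  0.65  1.66  0.    0.83 -0.98] F [0.9 1.5 0.6] w 0.0851 0.0
[323.72235247 253.991936  ]
disc centroid [ 0.5925 -0.3159] circ [ 0.5924 -0.316 ] dia 0.0503 px (291, 215, 76, 72)
tool shift [-0.0001  0.0054  0.0926]
[328.5 249.6] centroid [ 0.592  -0.3149  0.007 ] circ [ 0.5924 -0.3164] dia 0.0549
[249.4  12.3] centroid [ 0.4828 -0.1964  0.007 ] circ [ 0.4777 -0.1882] dia 0.0594
```

View pics/w14.png

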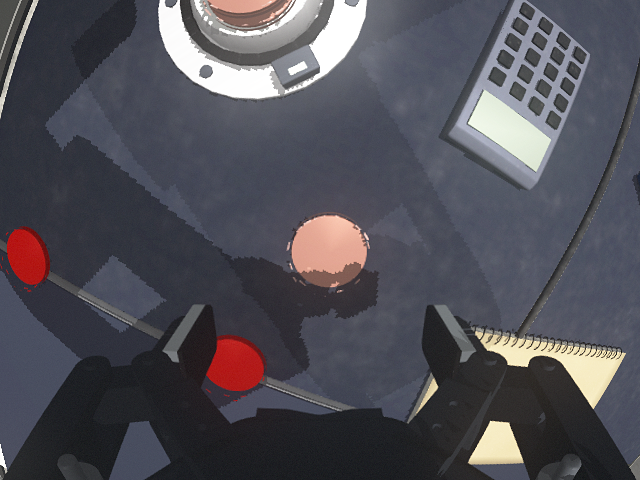

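Dish B is clear at (330,251), with the nearest red disc at (238,362) outside the finger sweep. Grasping it.

Call:
carry_out:
  offset:
    - [-0.0015, 0.0052, 0.02]
    - [0, 0, 0.03]
    - [0, 0, 0.025]
    - [0, 0, 0.012]
    - [0, 0, 0.006]
    - [0, 0, 0]
    - [0, 0, 0]
    - [0, 0, 0]
    - [0, 0, 0]
    - [0, 0, 0]
    - [0, 0, 0]
  angular:
    - [0, 0, 0]
    - [0, 0, 0]
    - [0, 0, 0]
    - [0, 0, 0]
    - [0, 0, 0]
    - [0, 0, 0]
    - [0, 0, 0]
    - [0, 0, 0]
    - [0, 0, 0]
    - [0, 0, 0]
    - [0, 0, 0]
  fingers: [1, 1, 1, 1, 1, 1, -1, -1, -1, -1, -1]

```text
t: 30.9
tool_pos: [0.5949, -0.3188, 0.0052]
ee_rot: [0.538, 0.843, 0.0, 0.001]
ft_force: [-3.5, 1.9, 12.6]
width: 0.0547
grip_force: 60.5
```

```bash
python3 - <<'E'
from m import *
o,Rm=st();w=snap('wrist','w15.png')
u=proj(w,[.5925,-.318,.007],True);p=pinkfit(w,*u,.008);print('in tool',(Rm.T@(np.r_[p,.008]-o['tool_pos'])).round(4))
tgt=np.r_[.4832,-.184,.069]-Rm@np.r_[.0,0,0];off=Rm@(Rm.T@(np.r_[p,.008]-o['tool_pos']));tg=np.r_[.4832-off[0],-.184-off[1],o['tool_pos'][2]+.13];print(tg);to(tg,o,Rm)
E
```

```text
t 30.9 tcp [ 0.5949 -0.3188  0.0052] xang 114.9 tilt 0.08 q [-0.54  0.78  1.68  0.    0.68 -0.97] F [-3.5  1.9 12.6] w 0.0547 60.5
disc centroid [ 0.5928 -0.315 ] circ [ 0.5928 -0.315 ] dia 0.0494 px (262, 252, 115, 104)
in tool [ 0.0044 -0.0002 -0.0028]
[ 0.48524733 -0.18787235  0.1352367 ]
tool shift [ 0.1648 -0.0442 -0.1302]
```

Call:
carry_out:
  offset:
    - [0, 0, -0.005]
    - [0, 0, -0.02]
    - [0, 0, -0.04]
    - [0, 0, -0.045]
    - [0.025, -0.0067, -0.025]
    - [0.045, -0.012, 0]
    - [0.045, -0.012, 0]
    - [0.035, -0.0095, 0]
    - [0.0148, -0.004, 0]
    - [0, 0, 0]
    - [0, 0, 0]
  angular:
    - [0, 0, 0]
    - [0, 0, 0]
    - [0, 0, 0]
    - [0, 0, 0]
    - [0, 0, 0]
    - [0, 0, 0]
    - [0, 0, 0]
    - [0, 0, 0]
    - [0, 0, 0]
    - [0, 0, 0]
    - [0, 0, 0]
  fingers: [-1, -1, -1, -1, -1, -1, -1, -1, -1, -1, -1]

```text
t: 32.33
tool_pos: [0.4863, -0.1887, 0.1393]
ee_rot: [0.538, 0.843, 0.0, 0.001]
ft_force: [1.1, -0.0, -0.7]
width: 0.0549
grip_force: 63.3
```

```bash
python3 - <<'E'
from m import *
o,Rm=st();to([.4852,-.1879,.0672],o,Rm)
E
```

```text
t 32.33 tcp [ 0.4863 -0.1887  0.1393] xang 114.9 tilt 0.1 q [-0.43  0.42  1.98 -0.    0.74 -0.86] F [ 1.1 -0.  -0.7] w 0.0549 63.3
tool shift [ 0.0013 -0.0007  0.0721]
```

Call:
carry_out:
  offset:
    - [0.0008, -0.0005, 0.025]
    - [0, 0, 0.025]
    - [0, 0, 0.01]
    - [0, 0, 0.006]
    - [0, 0, 0.003]
    - [0, 0, 0.001]
    - [0, 0, 0]
  angular:
    - [0, 0, 0]
    - [0, 0, 0]
    - [0, 0, 0]
    - [0, 0, 0]
    - [0, 0, 0]
    - [0, 0, 0]
    - [0, 0, 0]
  fingers: [-1, -1, -1, -1, -1, -1, -1]

```text
t: 33.2
tool_pos: [0.4844, -0.1873, 0.0692]
ee_rot: [0.538, 0.843, 0.0, 0.0]
ft_force: [0.4, -0.1, -0.7]
width: 0.0545
grip_force: 63.3
```

```bash
python3 - <<'E'
from m import *
o,Rm=st()
E
```

```text
t 33.2 tcp [ 0.4844 -0.1873  0.0692] xang 114.9 tilt 0.04 q [-0.43  0.53  2.03 -0.    0.58 -0.86] F [ 0.4 -0.1 -0.7] w 0.0545 63.3
```

Call:
carry_out:
  offset:
    - [0, 0, 0.0012]
    - [0, 0, 0]
    - [0, 0, 0]
    - [0, 0, 0]
    - [0, 0, 0]
    - [0, 0, 0]
    - [0, 0, -0.02]
    - [0, 0, -0.04]
    - [0, 0, -0.05]
    - [0, 0, -0.05]
    - [0, 0, -0.02]
    - [0, 0, 0]
  angular:
    - [0, 0, 0]
    - [0, 0, 0]
    - [0, 0, 0]
    - [0, 0, 0]
    - [0, 0, 0]
    - [0, 0, 0]
    - [0, 0, 0]
    - [0, 0, 0]
    - [0, 0, 0]
    - [0, 0, 0]
    - [0, 0, 0]
    - [0, 0, 0]
  fingers: [-1, -1, 1, 1, 1, 1, 1, 1, 1, 1, 1, 1]

```text
t: 34.7
tool_pos: [0.4849, -0.1875, 0.2491]
ee_rot: [0.538, 0.843, 0.0, 0.002]
ft_force: [-0.8, 0.4, -0.5]
width: 0.0855
grip_force: 0.0
```

```bash
python3 - <<'E'
from m import *
w=snap('wrist','w16.png');o,Rm=st();s=snap('scene','s16.png')
print(proj(w,[.4832,-.184,.070],True))
hsv=cv2.cvtColor(w['color'],cv2.COLOR_RGB2HSV)
for k in blobs(w,(0,40,90),(14,160,255),500):
    p=np.array([onz(w,*q,.070,True)[:2] for q in k[:,0,:]],np.float32);e,r=cv2.minEnclosingCircle(p);print(np.round(cen(k),1),cv2.boundingRect(k),onz(w,*cen(k),.07,True).round(4),e,2*r)
for z,n in ((.005,'top'),(.005,'scene')):
    t=snap(n)
    for k in blobs(t,(65,80,40),(90,255,255),300):
        p=np.array([onz(t,*q,z)[:2] for q in k[:,0,:]],np.float32);print(n,[np.round(x,3) for x in cv2.minAreaRect(p)])
    for k in blobs(t,(103,150,100),(118,255,255),150):
        p=np.array([onz(t,*q,.095)[:2] for q in k[:,0,:]],np.float32);print(n,'blue',np.round(cen(k),1),onz(t,*cen(k),.095).round(4),[np.round(x,3) for x in cv2.minAreaRect(p)])
a=s['color'][195:345,180:380,::-1]; b=w['color'][:,:,::-1]
cv2.imwrite('pics/c2.png',np.hstack([cv2.resize(a,(480,360),interpolation=2),cv2.resize(b[60:420,160:480],(320,360))]))
E
```

```text
t 34.75 tcp [ 0.4842 -0.1872  0.2477] xang 114.9 tilt 0.05 q [-0.43  0.28  1.87 -0.    0.99 -0.86] F [-1.   0.9 -0.1] w 0.0856 0.0
[318.74649572 213.27760269]
[318.1 213.2] (288, 184, 58, 61) [ 0.4826 -0.1842  0.07  ] (0.48257705569267273, -0.18643887341022491) 0.056329261511564255
top [array([0.47 , 0.104]), array([0.151, 0.15 ]), np.float64(1.708)]
top blue [240.9 263.2] [0.468  0.1009 0.095 ] [array([0.469, 0.101]), array([0.089, 0.087]), np.float64(5.383)]
scene [array([0.469, 0.105]), array([0.151, 0.152]), np.float64(1.724)]
scene blue [235.8 213. ] [0.4722 0.1097 0.095 ] [array([0.479, 0.112]), array([0.117, 0.089]), np.float64(43.006)]
```

The pile's top disc is at (318,213), within 1 mm of the jar axis. The pad has shifted about 6 mm, so I'll go above the cover and locate it again.

Call:
carry_out:
  offset:
    - [0.02, 0.008, 0]
    - [0.037, 0.0155, 0]
    - [0.037, 0.0155, 0]
    - [0.037, 0.0155, 0]
    - [0.037, 0.0155, 0]
    - [0.037, 0.0155, 0]
    - [0.037, 0.0155, 0]
    - [0.0286, 0.0095, 0]
    - [0, 0, 0]
    - [0, 0, 0]
  angular:
    - [0, 0, 0]
    - [0, 0, 0]
    - [0, 0, 0]
    - [0, 0, 0]
    - [0, 0, 0]
    - [0, 0, 0]
    - [0, 0, 0]
    - [0, 0, 0]
    - [0, 0, 0]
    - [0, 0, 0]
  fingers: [1, 1, 1, 1, 1, 1, 1, 1, 1, 1]

```text
t: 36.15
tool_pos: [0.4702, 0.1045, 0.2469]
ee_rot: [0.538, 0.843, -0.001, -0.0]
ft_force: [0.3, -0.2, 1.0]
width: 0.0853
grip_force: 0.0
```

```bash
python3 - <<'E'
from m import *
o,Rm=st();ps=[]
for f in ('w4ref',None):
    if f:continue
    w=snap('wrist','w17.png');g=cv2.cvtColor(w['color'],cv2.COLOR_RGB2HSV)
    m=((g[:,:,1]<110)&(g[:,:,2]>150)).astype(np.uint8);c0=proj(w,[.470,.104,.095],True);print(c0)
    yy,xx=np.mgrid[:480,:640];m[np.hypot(xx-c0[0],yy-c0[1])>62]=0
    n,l,s_,c=cv2.connectedComponentsWithStats(m)
    for i in range(1,n):
        if s_[i,4]>25: p=onz(w,*c[i],.095,True);print(c[i].round(1),s_[i,4],p.round(4));ps.append(p)
    for k in blobs(w,(103,130,80),(118,255,255),300): print('blue',np.round(cen(k),1),cv2.boundingRect(k),onz(w,*cen(k),.095,True).round(4))
E
```

```text
t 36.15 tcp [0.4702 0.1045 0.2469] xang 114.9 tilt 0.08 q [ 0.16  0.23  1.95 -0.    0.96 -0.28] F [ 0.3 -0.2  1. ] w 0.0853 0.0
[319.03768002 226.12270913]
[318.6 170.3] 285 [0.4505 0.1453 0.095 ]
[278.9 206.7] 110 [0.4338 0.1051 0.095 ]
[376.5 221.9] 53 [0.5111 0.1272 0.095 ]
[263.2 240.5] 29 [0.4331 0.0733 0.095 ]
[359.4 242.3] 78 [0.5062 0.1056 0.095 ]
[351.2 269. ] 99 [0.5105 0.0815 0.095 ]
blue [317.9 219. ] (264, 161, 110, 115) [0.4666 0.109  0.095 ]
```

Call:
carry_out:
  offset:
    - [0, 0, 0.03]
    - [0, 0, 0.04]
    - [0, 0, 0.04]
    - [0, 0, 0.025]
    - [0, 0, 0.012]
    - [0, 0, 0.0045]
    - [0, 0, 0]
    - [0, 0, 0]
    - [0, 0, 0]
    - [0, 0, 0]
    - [0, 0, 0]
    - [0, 0, 0]
    - [0, 0, 0]
  angular:
    - [0, 0, 0]
    - [0, 0, 0]
    - [0, 0, 0]
    - [0, 0, 0]
    - [0, 0, 0]
    - [0, 0, 0]
    - [0, 0, 0]
    - [0, 0, 0]
    - [0, 0, 0]
    - [0, 0, 0]
    - [0, 0, 0]
    - [0, 0, 0]
    - [0, 0, 0]
  fingers: [1, 1, 1, 1, 1, 1, 1, -1, -1, -1, -1, -1, -1]

```text
t: 37.83
tool_pos: [0.4708, 0.1049, 0.0971]
ee_rot: [0.538, 0.843, 0.0, 0.0]
ft_force: [-4.8, -2.1, 17.8]
width: 0.0503
grip_force: 59.0
```

```bash
python3 - <<'E'
from m import *
o,Rm=st()
E
```

```text
t 37.83 tcp [0.4708 0.1049 0.0971] xang 114.9 tilt 0.06 q [ 0.16  0.45  2.1  -0.    0.59 -0.28] F [-4.8 -2.1 17.8] w 0.0503 59.0
```

```bash
python3 - <<'E'
from m import *
o,Rm=st();w=snap('wrist','w18.png')
def lidfit(im,dz):
    # same tool-camera geometry: express in tool frame through current pose, lid plane dz above tcp
    g=cv2.cvtColor(im,cv2.COLOR_RGB2HSV);P=[]
    for u in range(270,372,4):
        col=(g[150:300,u,0]>100)&(g[150:300,u,0]<120)&(g[150:300,u,1]>200)&(g[150:300,u,2]>120)
        # last start of a run of blue lasting 12 px (lid surface)
        for v in range(0,130):
            if col[v:v+14].all(): P.append(onz(w,u,150+v,o['tool_pos'][2]+dz,True));break
    P=np.array([(Rm.T@(p-o['tool_pos']))[:2] for p in P]);
    for _ in range(4):
        # circle of fixed radius 45.5 mm
        from scipy.optimize import least_squares
        r=least_squares(lambda c:np.hypot(*(P-c).T)-.0455,[0,0],loss='soft_l1',f_scale=.001)
    return r.x.round(4),np.abs(r.fun).max().round(4),len(P)
print('orig',lidfit(cv2.imread('pics/w3.png')[:,:,::-1].copy(),.106-.1054))
print('now',lidfit(w['color'],.095-.0971))
E
```

```text
t 37.83 tcp [0.4708 0.1049 0.0971] xang 114.9 tilt 0.06 q [ 0.16  0.45  2.1  -0.    0.59 -0.28] F [-4.8 -2.1 17.8] w 0.0503 59.0
orig (array([-0.025 ,  0.0088]), np.float64(0.0083), 10)
now (array([-0.0174, -0.0045]), np.float64(0.0117), 19)
```

Call:
carry_out:
  offset:
    - [0, 0, -0.003]
    - [0, 0, -0.005]
    - [0, 0, -0.015]
    - [0, 0, -0.03]
    - [0, 0, -0.04]
    - [0, 0, -0.035]
    - [0, 0, 0]
  angular:
    - [0, 0, 0]
    - [0, 0, 0]
    - [0, 0, 0]
    - [0, 0, 0]
    - [0, 0, 0]
    - [0, 0, 0]
    - [0, 0, 0]
  fingers: [-1, -1, -1, -1, -1, -1, -1]

```text
t: 38.75
tool_pos: [0.472, 0.1051, 0.2273]
ee_rot: [0.538, 0.843, 0.002, 0.002]
ft_force: [-0.6, 0.2, -3.6]
width: 0.05
grip_force: 63.0
```

```bash
python3 - <<'E'
from m import *
o,Rm=st();to([.4831,-.1850,.225],o,Rm)
E
```

```text
t 38.75 tcp [0.472  0.1051 0.2273] xang 114.9 tilt 0.31 q [ 0.16  0.25  1.98 -0.    0.91 -0.28] F [-0.6  0.2 -3.6] w 0.05 63.0
tool shift [-0.2678 -0.1121  0.0021]
```

```bash
python3 - <<'E'
from m import *
for f in ('w3','w18'):
    g=cv2.cvtColor(cv2.imread(f'pics/{f}.png'),cv2.COLOR_BGR2HSV)
    for u in (280,300,320,340,360):
        c=g[:,u];b=((c[:,0]>98)&(c[:,0]<122)&(c[:,1]>130)&(c[:,2]>110)).astype(int)
        d=np.diff(np.r_[0,b,0]);s,e=np.where(d==1)[0],np.where(d==-1)[0];print(f,u,[(int(x),int(y)) for x,y in zip(s,e) if y-x>3])
E
python3 - <<'E'
from m import *
import glob
o,Rm=st();w=snap('wrist','w19.png')
for dz in (.0006,-.0021):
    for v in (200,205,210,215): print(dz,v,(Rm.T@(onz(w,320,v,o['tool_pos'][2]+dz,True)-o['tool_pos'])).round(4)[0],end=' ')
E
```

```text
w3 280 [(212, 283), (285, 393)]
w3 300 [(206, 263), (267, 401)]
w3 320 [(205, 402)]
w3 340 [(207, 399)]
w3 360 [(213, 284), (285, 392)]
w18 280 [(211, 391)]
w18 300 [(205, 398)]
w18 320 [(204, 400)]
w18 340 [(206, 397)]
w18 360 [(212, 389)]
t 38.75 tcp [0.472  0.1051 0.2273] xang 114.9 tilt 0.31 q [ 0.16  0.25  1.98 -0.    0.91 -0.28] F [-0.6  0.2 -3.6] w 0.05 63.0
0.0006 200 0.0491 0.0006 205 0.0472 0.0006 210 0.0452 0.0006 215 0.0432 -0.0021 200 0.0486 -0.0021 205 0.0466 -0.0021 210 0.0446 -0.0021 215 0.0426
```

Call:
carry_out:
  offset:
    - [-0.02, -0.008, 0]
    - [-0.037, -0.0155, 0]
    - [-0.037, -0.0155, 0]
    - [-0.037, -0.0155, 0]
    - [-0.037, -0.0155, 0]
    - [-0.037, -0.0155, 0]
    - [-0.037, -0.0155, 0]
    - [-0.0265, -0.011, 0]
    - [0, 0, 0]
    - [0, 0, 0]
  angular:
    - [0, 0, 0]
    - [0, 0, 0]
    - [0, 0, 0]
    - [0, 0, 0]
    - [0, 0, 0]
    - [0, 0, 0]
    - [0, 0, 0]
    - [0, 0, 0]
    - [0, 0, 0]
    - [0, 0, 0]
  fingers: [-1, -1, -1, -1, -1, -1, -1, -1, -1, -1]

```text
t: 40.05
tool_pos: [0.4812, -0.1853, 0.2233]
ee_rot: [0.538, 0.843, -0.0, -0.001]
ft_force: [0.4, -0.4, -2.3]
width: 0.0498
grip_force: 63.1
```

```bash
python3 - <<'E'
from m import *
o,Rm=st();to([.4839,-.1854,.225],o,Rm)
E
```

```text
t 40.05 tcp [ 0.4812 -0.1853  0.2233] xang 114.9 tilt 0.11 q [-0.43  0.3   1.91  0.    0.93 -0.86] F [ 0.4 -0.4 -2.3] w 0.0498 63.1
tool shift [-0.0012  0.0024 -0.0017]
```

Call:
carry_out:
  offset:
    - [-0.001, 0.0022, 0.01]
    - [0, 0, 0.02]
    - [0, 0, 0.02]
    - [0, 0, 0.02]
    - [0, 0, 0.015]
    - [0, 0, 0.01]
    - [0, 0, 0.006]
    - [0, 0, 0.004]
    - [0, 0, 0]
  angular:
    - [0, 0, 0]
    - [0, 0, 0]
    - [0, 0, 0]
    - [0, 0, 0]
    - [0, 0, 0]
    - [0, 0, 0]
    - [0, 0, 0]
    - [0, 0, 0]
    - [0, 0, 0]
  fingers: [-1, -1, -1, -1, -1, -1, -1, -1, -1]

```text
t: 41.18
tool_pos: [0.4844, -0.1859, 0.1192]
ee_rot: [0.538, 0.843, 0.0, 0.0]
ft_force: [-0.2, 0.9, -2.7]
width: 0.0505
grip_force: 63.1
```

```bash
python3 - <<'E'
from m import *
o,Rm=st()
E
```

```text
t 41.17 tcp [ 0.4844 -0.1859  0.1192] xang 114.9 tilt 0.01 q [-0.42  0.45  2.    0.    0.69 -0.86] F [-0.2  0.9 -2.7] w 0.0505 63.1
```

No contact yet and no side force. Lowering onto the gasket.

Call:
carry_out:
  offset:
    - [0, 0, 0.004]
    - [0, 0, 0.003]
    - [0, 0, 0.002]
    - [0, 0, 0]
  angular:
    - [0, 0, 0]
    - [0, 0, 0]
    - [0, 0, 0]
    - [0, 0, 0]
  fingers: [-1, -1, -1, -1]

```text
t: 41.68
tool_pos: [0.4843, -0.1859, 0.1101]
ee_rot: [0.538, 0.843, -0.0, 0.0]
ft_force: [-1.1, -1.3, 2.1]
width: 0.0498
grip_force: 63.3
```

Call:
carry_out:
  offset:
    - [0, 0, 0.002]
    - [0, 0, 0.002]
    - [0, 0, 0]
  angular:
    - [0, 0, 0]
    - [0, 0, 0]
    - [0, 0, 0]
  fingers: [-1, -1, -1]

```text
t: 42.05
tool_pos: [0.4843, -0.1859, 0.1061]
ee_rot: [0.538, 0.843, -0.0, 0.0]
ft_force: [-2.7, -1.2, 5.4]
width: 0.0503
grip_force: 63.6
```

Call:
carry_out:
  offset:
    - [0, 0, 0.002]
    - [0, 0, 0.0017]
    - [0, 0, 0]
  angular:
    - [0, 0, 0]
    - [0, 0, 0]
    - [0, 0, 0]
  fingers: [-1, -1, -1]

```text
t: 42.42
tool_pos: [0.4844, -0.186, 0.1025]
ee_rot: [0.538, 0.843, -0.0, 0.0]
ft_force: [-2.8, -0.9, 8.4]
width: 0.0498
grip_force: 63.8
```

```bash
python3 - <<'E'
from m import *
o,Rm=st();print(np.round(o['torque'],2))
E
```

```text
t 42.42 tcp [ 0.4844 -0.186   0.1025] xang 114.9 tilt 0.01 q [-0.42  0.48  2.01 -0.    0.65 -0.86] F [-2.8 -0.9  8.4] w 0.0498 63.8
[-0.19  0.42  0.05]
```

Call:
carry_out:
  offset:
    - [0, 0, 0.0006]
    - [0, 0, 0]
    - [0, 0, 0]
    - [0, 0, 0]
    - [0, 0, 0]
    - [0, 0, 0]
    - [0, 0, 0]
    - [0, 0, 0]
  angular:
    - [0, 0, 0.6]
    - [0, 0, 1]
    - [0, 0, 1]
    - [0, 0, 1]
    - [0, 0, 1]
    - [0, 0, 1]
    - [0, 0, 1]
    - [0, 0, 0]
  fingers: [-1, -1, -1, -1, -1, -1, -1, -1]

```text
t: 43.42
tool_pos: [0.4853, -0.1861, 0.1023]
ee_rot: [0.756, 0.655, 0.001, 0.001]
ft_force: [-0.1, 0.5, 8.3]
width: 0.0505
grip_force: 63.8
```

```bash
cat > mk.py <<'E'
from m import *
def mk(z):
    o,Rm=st();print('torque',np.round(o['torque'],2));w=snap('wrist')
    g=cv2.cvtColor(w['color'],cv2.COLOR_RGB2HSV)
    m=((g[:,:,1]<90)&(g[:,:,2]>150)).astype(np.uint8);roi=np.zeros_like(m);roi[215:340,200:440]=1
    n,l,s_,c=cv2.connectedComponentsWithStats(m*roi)
    for i in range(1,n):
        if s_[i,4]>40:
            p=onz(w,*c[i],z,True);print(c[i].round(1),s_[i,4],p.round(4),'ang',np.degrees(np.arctan2(p[1]+.184,p[0]-.4832)).round(1))
E
python3 -c "
from mk import *
mk(.101)"
```

```text
t 43.42 tcp [ 0.4853 -0.1861  0.1023] xang 81.8 tilt 0.12 q [-0.42  0.48  2.01  0.    0.65 -0.28] F [-0.1  0.5  8.3] w 0.0505 63.8
torque [ 0.02 -0.55 -0.08]
[231.5 236.1] 780 [ 0.4543 -0.1473  0.101 ] ang 128.2
[400.3 228.9] 869 [ 0.5226 -0.1541  0.101 ] ang 37.1
[243.1 277.2] 353 [ 0.4554 -0.1657  0.101 ] ang 146.6
[243.3 304.7] 194 [ 0.4527 -0.1784  0.101 ] ang 169.6
[396.6 308.7] 313 [ 0.5185 -0.19    0.101 ] ang -9.6
```

Call:
carry_out:
  offset:
    - [0, 0, 0]
    - [0, 0, 0]
    - [0, 0, 0]
  angular:
    - [0, 0, 0.6]
    - [0, 0, 0.6]
    - [0, 0, 0]
  fingers: [-1, -1, -1]

```text
t: 43.85
tool_pos: [0.4854, -0.1861, 0.1023]
ee_rot: [0.789, 0.614, 0.001, 0.001]
ft_force: [0.5, 0.9, 8.7]
width: 0.05
grip_force: 63.8
```

```bash
python3 -c "
from mk import *
mk(.101)"
```

```text
t 43.85 tcp [ 0.4854 -0.1861  0.1023] xang 75.8 tilt 0.13 q [-0.42  0.48  2.01  0.    0.65 -0.18] F [0.5 0.9 8.7] w 0.05 63.8
torque [ 0.07 -0.56 -0.02]
[230.8 235.5] 701 [ 0.4583 -0.1441  0.101 ] ang 122.0
[400.1 228.8] 859 [ 0.5257 -0.1582  0.101 ] ang 31.2
[243.1 277.1] 354 [ 0.4577 -0.1628  0.101 ] ang 140.2
[240.3 311.2] 377 [ 0.4512 -0.1779  0.101 ] ang 169.2
[399.  314.3] 462 [ 0.5185 -0.1966  0.101 ] ang -19.6
```

Call:
carry_out:
  offset:
    - [0, 0, 0]
    - [0, 0, 0]
    - [0, 0, 0]
  angular:
    - [0, 0, 0.4]
    - [0, 0, 0.4]
    - [0, 0, 0]
  fingers: [-1, -1, -1]

```text
t: 44.28
tool_pos: [0.4851, -0.1862, 0.1023]
ee_rot: [0.81, 0.587, 0.0, 0.001]
ft_force: [-2.4, -1.0, 9.6]
width: 0.0502
grip_force: 63.8
```

```bash
python3 -c "
from mk import *
mk(.101)"
```

```text
t 44.27 tcp [ 0.4851 -0.1862  0.1023] xang 71.9 tilt 0.11 q [-0.42  0.48  2.01 -0.    0.65 -0.11] F [-2.4 -1.   9.6] w 0.0502 63.8
torque [-0.35 -0.21  0.34]
[223.5 239.4] 439 [ 0.4574 -0.1431  0.101 ] ang 122.3
[252.5 222.6] 161 [ 0.4715 -0.1403  0.101 ] ang 105.0
[400.1 229.2] 899 [ 0.5272 -0.1614  0.101 ] ang 27.2
[242.7 277.8] 355 [ 0.4588 -0.1613  0.101 ] ang 137.1
[239.1 314.6] 468 [ 0.4504 -0.1772  0.101 ] ang 168.2
[398.7 313.7] 450 [ 0.5174 -0.1986  0.101 ] ang -23.2
```

At the stop (0.34 N m). Now I'll let it rise behind the teeth and tug gently to check the lock.

Call:
carry_out:
  offset:
    - [0, 0, -0.002]
    - [0, 0, -0.002]
    - [0, 0, -0.002]
    - [0, 0, -0.001]
    - [0, 0, 0]
  angular:
    - [0, 0, 0]
    - [0, 0, 0]
    - [0, 0, 0]
    - [0, 0, 0]
    - [0, 0, 0]
  fingers: [-1, -1, -1, -1, -1]

```text
t: 44.95
tool_pos: [0.4843, -0.1858, 0.1082]
ee_rot: [0.81, 0.587, -0.0, -0.0]
ft_force: [3.5, -2.3, -14.5]
width: 0.05
grip_force: 67.1
```

```bash
python3 -c "
from mk import *
mk(.106)"
```

```text
t 44.95 tcp [ 0.4843 -0.1858  0.1082] xang 71.9 tilt 0.02 q [-0.42  0.47  2.01  0.    0.66 -0.11] F [  3.5  -2.3 -14.5] w 0.05 67.1
torque [-0.62 -1.56  0.26]
[226.7 237.2] 384 [ 0.4579 -0.1424  0.106 ] ang 121.3
[254.6 221.7] 132 [ 0.4714 -0.14    0.106 ] ang 105.0
[399.9 228.4] 849 [ 0.5265 -0.1609  0.106 ] ang 28.0
[243.8 277.5] 350 [ 0.4582 -0.1612  0.106 ] ang 137.7
[239.1 314.2] 463 [ 0.4493 -0.177   0.106 ] ang 168.3
[399.4 316.3] 519 [ 0.5167 -0.2001  0.106 ] ang -25.7
```

The lock holds a 14 N pull. Releasing and retreating.

Call:
carry_out:
  offset:
    - [0, 0, 0.0012]
    - [0, 0, 0]
    - [0, 0, 0]
    - [0, 0, 0]
    - [0, 0, 0]
    - [0, 0, 0]
    - [0, 0, -0.01]
    - [0, 0, -0.03]
    - [0, 0, -0.04]
    - [0, 0, -0.045]
    - [0, 0, 0]
    - [0, 0, 0]
  angular:
    - [0, 0, 0]
    - [0, 0, 0]
    - [0, 0, 0]
    - [0, 0, 0]
    - [0, 0, 0]
    - [0, 0, 0]
    - [0, 0, 0]
    - [0, 0, 0]
    - [0, 0, 0]
    - [0, 0, 0]
    - [0, 0, 0]
    - [0, 0, 0]
  fingers: [-1, -1, 1, 1, 1, 1, 1, 1, 1, 1, 1, 1]

```text
t: 46.5
tool_pos: [0.4841, -0.1858, 0.2328]
ee_rot: [0.81, 0.587, 0.0, 0.0]
ft_force: [0.5, -0.6, -1.2]
width: 0.0855
grip_force: 0.0
```

```bash
python3 - <<'E'
from m import *
o,Rm=st();w=snap('wrist');s=snap('scene')
g=cv2.cvtColor(w['color'],cv2.COLOR_RGB2HSV)
m=((g[:,:,1]<90)&(g[:,:,2]>150)).astype(np.uint8);roi=np.zeros_like(m);roi[195:270,266:376]=1
n,l,s_,c=cv2.connectedComponentsWithStats(m*roi)
for i in range(1,n):
    if s_[i,4]>25: print(c[i].round(1),s_[i,4],onz(w,*c[i],.106,True).round(4))
cv2.imwrite('pics/fin.png',np.hstack([cv2.resize(s['color'][170:370,200:440,::-1],(432,360),interpolation=2),cv2.resize(w['color'][90:330,160:480,::-1],(368,360))[:, :368]]))
E
```

```text
t 46.5 tcp [ 0.4841 -0.1858  0.2328] xang 71.9 tilt 0.02 q [-0.42  0.3   1.89 -0.    0.95 -0.11] F [ 0.5 -0.6 -1.2] w 0.0855 0.0
[372.3 200.1] 81 [ 0.5289 -0.1735  0.106 ]
[276.  214.3] 125 [ 0.4578 -0.1616  0.106 ]
[363.3 251.8] 76 [ 0.5113 -0.21    0.106 ]
```

View pics/fin.png

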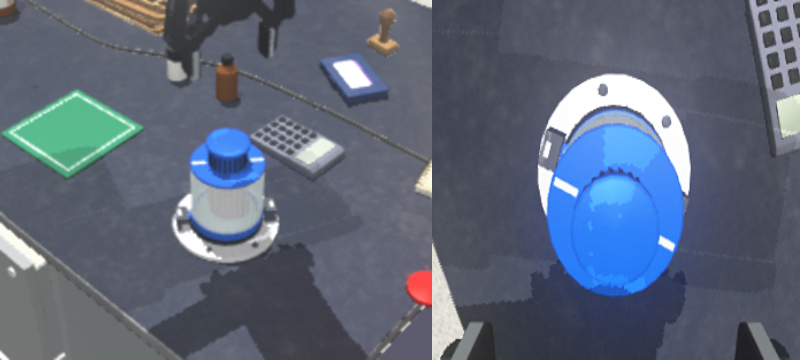

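The final picture shows the cover seated in both hooks, with its lid marks at (566,186) and (667,243). The bottle, can and calculator look undisturbed. Handing in.

```bash
python3 -c "
from bench import robot
print(robot.hand_in())"
```

```text
the job is handed in; nothing more can be done
None
```

I handed the job in at about 47 s: the three pink dishes are stacked on the jar's plate (pile centred to about 1 mm) and the cover is back on, turned to the stop, and held against a 14 N pull; the bottle, can, calculator and red discs were left alone, and no verdict came back.

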